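# Find a spacer's blind hole on the check pin and hold it hole-up for inspection

## Robot

A 6-joint arm with a two-finger parallel gripper is mounted at the origin on the work surface. World frame = base frame: x ahead of the robot, y to its left, z up, the work surface at z = 0. Lengths are in mm, angles in degrees, forces in N, time in s.
With the tool pointing down it reaches from about 375 to 750 mm from the base axis. Payload 9 kg.
Tool frame: the origin (TCP) lies midway between the tips of the shut fingers; the grasp point (between the pads) lies 19 mm behind it; y points along the fingers, z is the direction in which the jaws open and shut, and the axes are right-handed (so a half turn about y gives the same grasp; the last joint's range is limited). The gripper opens to 85 mm and grips with 20 to 120 N. Pads are 22 mm wide; open, the fingers measure 114 mm over their backs; the gripper's body (76 mm by 85 mm) begins 54 mm behind the grasp point. The pads swing forward as they close: fully open they stand 13 mm farther back than shut.
Start: joints at [54.391, 5.964, 5.575, 89.605, 0, 77.527], TCP at [235.757, 551.775, 231.331] pointing down, gripper open.
Joint ranges: [-171.21, 171.21], [-48.23, 106.86], [-62.78, 66.21], [-105.2, 120.99], [-86.42, 89.51], [-180, 180]. Speed limits (degrees/s): [127.2, 127.2, 147.25, 180, 180, 180].

## Interface

Orientations are given as [roll, pitch, yaw] about the fixed x, y, z axes, in that order (R = Rz(yaw) Ry(pitch) Rx(roll)).
In Python, from station import bot gives the robot as it stands. The module is installed in compiled form; this text tells all that it offers.
- The arm moves only by the tool move_arm, never from a script. Its argument "rows" is one flat list of numbers, 6 for each row, row after row: the shift along the tool's x, y, z in cm, then the turn, a rotation vector about the tool's x, y, z in rad. In form: [dx, dy, dz, ax, ay, az, dx, dy, dz, ax, ay, az, ...]. A call has 1 to 8 rows; each row is the pose to reach, as a shift and turn from the pose commanded when the call began, along the tool's axes at that moment; what a row does not reach only later rows make up. A row lasts 1/10 s, in which the tool goes at most 50 mm and 8.59 degrees, less where a joint would pass 70% of its speed; a pose out of reach is approached as far as the arm can. A call with a gripper value outside its range is refused whole. "fingers" is the finger opening in cm, from 0 to 8.54, set as the call begins (left out, the last holds). The fingers move at their own pace and stop on an object; the grip force is fixed at half the most. Time passes only in rows, so rows that repeat a pose let the fingers close. It gives the time, the measured TCP pose, the force and the opening at its end, in the units of the state.
- bot.get_state(): the state, without advancing time (a new reading comes with each control period).
- bot.camera(name): name is "scene" or "top"; returns the picture (480x640x3 uint8, blue, green, red); there is no depth.
- bot.camera_info(name): a dict with "vertical_fov" (degrees; the focal length in pixels is half the picture's height over the tangent of half this angle, whatever the lens; pixels are square), "cx", "cy" (the principal point, pixels), "extrinsics" (4x4, takes a point from camera to world coordinates). Camera axes: x right, y up, looking along -z (the intrinsics and any distortion apply to the point x, -y, -z); pixel columns grow to the right and rows downward; lengths in mm; the calibration is good to about 2 mm. A picture is of the moment at which its call begins. camera_info takes no time and is no camera call.
- bot.sign_off(): hands the job in, once; it reports no verdict.
The state is a dict: "time": time; "joint_positions": joint angles; "qd": joint speeds; "joint_efforts": joint torques, N m; "tcp_pos": TCP position; "ee_rot": TCP orientation; "force": force on the tool from outside, world axes, zero at the start; "torque": the same for the moment, N m; "width": finger opening in mm.
Only numpy, scipy, OpenCV 4.12 (cv2) and the standard library are available. Lean on these libraries where they do the work, as an engineer would, in place of code of your own. Each camera call takes 0.05 s, during which the arm holds its last target.

## Task

Take one of the two square aluminium spacers from the green tray and find its blind hole by feel on the brass check pin: offer one end to the pin, turn the spacer end for end if the pin does not go in, and push the drilled end on fully home, up to the collar. Then draw it off and show it to the inspector: finish with the spacer still gripped, standing on end with its hole facing straight up, held still in the air about 15 cm above the middle of the blue inspection mat. Leave the other spacer and everything else on the bench where they are.

Things in the scene. Friction and masses are not known exactly. Their poses are not given: they have to be found in the camera images.
- spacer_a_mid (a point): Centre of a square aluminium bar spacer, 34 x 34 x 70 mm, about 0.18 kg, lying on a long face; x runs along its length, z up as it lies. One end face has a blind round hole on the axis, 22 mm across, 40 mm deep; the other is solid. Whether +x or -x is drilled is not told and may differ between the two spacers.
- spacer_b_mid (a point): The other spacer. Centre of a square aluminium bar spacer, 34 x 34 x 70 mm, about 0.18 kg, lying on a long face; x runs along its length, z up as it lies. One end face has a blind round hole on the axis, 22 mm across, 40 mm deep; the other is solid. Whether +x or -x is drilled is not told and may differ between the two spacers.
- tray_mid (a point): Centre of the floor of the shallow green parts tray, fixed, 190 x 270 mm (its x and y), floor 4 mm above the bench, walls 4 mm thick and 16 mm high. Both spacers lie in it, about 130 mm apart along its y.
- pin_tip (a point): Tip of the fixed brass check pin: level, 75 mm above the bench, 14 mm across, 32 mm long, 6 mm tapered nose, pointing along this frame's -x. With a drilled end fully home on the collar the tip lies 3 mm short of the spacer's middle; against a solid end the spacer stops with its middle 35 mm before the tip.
- pin_root (a point): Root of the check pin, on the face of its steel collar (30 mm across, 8 mm thick), 32 mm from the tip; the frame is that of the tip. Behind the collar stands a blue upright block, 64 mm wide, 104 mm high; the dark base plate, 130 x 90 mm, 12 mm thick, lies under it all, from 50 mm before the tip to 80 mm behind it.
- mat_mid (a point): Centre of the top face of the blue inspection mat, 140 x 140 mm, 3 mm thick, fixed flat on the bench.
- con_rod_mid (a point): Bystander: steel connecting rod lying flat, 170 mm long, 20 mm high; point on the middle of its shank.
- caliper_mid (a point): Bystander: caliper lying flat, 200 mm long, 10 mm high; point on its beam.
- deburrer_grip (a point): Bystander: deburring tool with an orange handle, 160 mm long, lying down; point on the handle.
- oil_bottle_mid (a point): Bystander: white oil bottle with a red cap, 56 mm across, 150 mm high, standing; point half-way up.
- bolt_box_mid (a point): Bystander: blue open box of bolts, 100 x 130 mm, 50 mm high; point at the centre, half-way up.
There are look-alikes about, which are no part of the job. What is shaped like the part that bears pin_tip but orange is not meant.

How it is judged:
By the outcome, as a careful person would: the job done as asked, in the order asked, and still so for the second after the job is handed in, while the arm keeps its last pose, push and grip.
It also fails if it takes over 54 s, if anything falls off the work surface, if the arm or the gripper's body presses on something with over 40 N, if the wrist force passes 120 N, or if a joint passes its speed limit or range.

## Working session

There is one attempt and no reset: what is moved stays moved. The work goes in short steps, Python scripts to look and compute and a tool call to move; the robot and the scene stay as the last step left them, time stands still between calls to the robot, and variables do not carry over. Pictures are saved under pics/ and viewed, and the job is handed in when it is done.

Besides the shell and the picture viewer there is one more tool, called after "Emit:" as name(argument=value, ...), one argument or row to a line, values as JSON. move_arm: Moves the arm, as the interface text tells. Its arguments: {"type":"object","properties":{"rows":{"type":"array","items":{"type":"number"}},"fingers":{"type":"number"}},"required":["rows"]}

```bash
mkdir -p pics
python3 - <<'E'
from station import bot
import cv2,numpy as np
for n in ("scene","top"):
    i=bot.camera_info(n);print(n,{k:(np.round(v,4).tolist() if k=="extrinsics" else v) for k,v in i.items()})
    cv2.imwrite(f"pics/{n}0.png",bot.camera(n))
print(bot.get_state())
E
```

```text
scene {'vertical_fov': 53.582770447815356, 'cx': 317.6022235260192, 'cy': 234.00439799216258, 'extrinsics': [[-0.6694, -0.5803, 0.4639, 1086.2916], [0.7428, -0.5103, 0.4335, 553.5407], [-0.0148, 0.6347, 0.7726, 979.2403], [0.0, 0.0, 0.0, 1.0]]}
top {'vertical_fov': 49.57495974025663, 'cx': 318.5959570913098, 'cy': 238.31843690099183, 'extrinsics': [[-0.0113, 0.9973, -0.0719, 449.9634], [-0.9999, -0.0109, 0.0059, 55.7028], [0.0051, 0.072, 0.9974, 1497.9004], [0.0, 0.0, 0.0, 1.0]]}
{'time': 0.1, 'joint_positions': array([5.43906372e+01, 5.99769339e+00, 5.53343711e+00, 8.96048595e+01,
       2.40279089e-03, 7.75253174e+01]), 'qd': array([ 0.00269751, -0.07991472,  0.10205446,  0.09025923, -0.00509468,
       -0.10897844]), 'joint_efforts': array([ 5.69687836e-03, -5.58208752e+01,  5.04718959e+01,  1.31034135e-02,
       -2.89196041e-04,  3.13478822e-06]), 'tcp_pos': array([235.55808055, 551.51489424, 230.59303762]), 'ee_rot': array([-9.00669650e+01,  1.72756250e-02, -2.31346918e+01]), 'force': array([-1.11574765, -1.31576707,  0.27723103]), 'torque': array([ 0.04863203, -0.01445404, -0.0026447 ]), 'width': 85.45851223387395}
```

View pics/scene0.png

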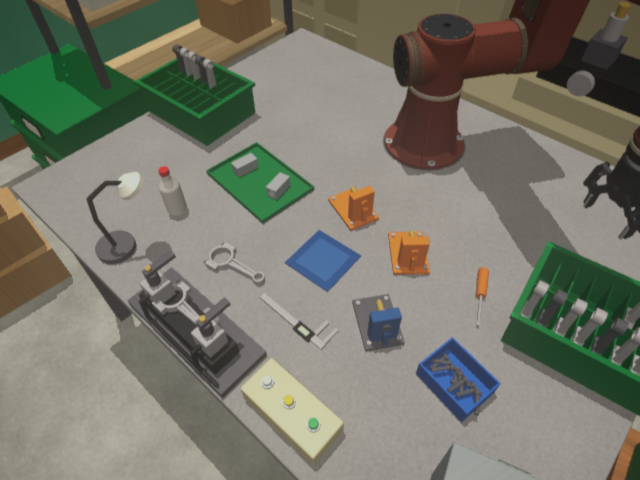

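View pics/top0.png

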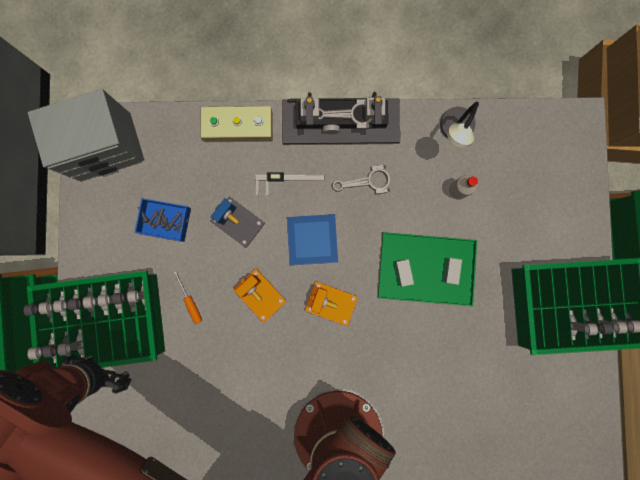

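The scene view shows the green tray at (260,180), the mat at (323,260) and the blue-block pin stand at (380,320). In the top view the tray is at (428,268), with spacers at (404,273) and (454,271), the mat is at (312,239) and the blue stand is at (235,220).

Things that could be mistaken, top-view pixels:
- **Pin stand:** the orange stands at (258,292) and (330,302) are decoys. I choose the blue stand on the dark base at (235,220).
- **Spacers:** (404,273) or (454,271).
- **Blue mat:** (312,239), not the bolt box at (163,219).
- **Tray:** (428,268), not the green crates at either side.

```bash
cat > h.py <<'E'
import numpy as np,cv2
from station import bot
from scipy.spatial.transform import Rotation as R
def cam(n):
    i=bot.camera_info(n);f=240/np.tan(np.radians(i["vertical_fov"]/2));return f,i["cx"],i["cy"],np.array(i["extrinsics"])
def ray(n,u,v):
    f,cx,cy,E=cam(n);d=E[:3,:3]@np.array([(u-cx)/f,-(v-cy)/f,-1]);return E[:3,3],d
def onz(n,u,v,z):
    o,d=ray(n,u,v);return o+d*(z-o[2])/d[2]
def proj(n,p):
    f,cx,cy,E=cam(n);q=E[:3,:3].T@(np.array(p)-E[:3,3]);return np.array([cx+f*q[0]/-q[2],cy-f*q[1]/-q[2]])
def tri(uv1,uv2):
    o1,d1=ray("top",*uv1);o2,d2=ray("scene",*uv2)
    d1/=np.linalg.norm(d1);d2/=np.linalg.norm(d2)
    s=np.linalg.lstsq(np.stack([d1,-d2],1),o2-o1,rcond=None)[0]
    a,b=o1+s[0]*d1,o2+s[1]*d2;return (a+b)/2,np.linalg.norm(a-b)
E
python3 - <<'E'
from h import *
t=cv2.imread("pics/top0.png");s=cv2.imread("pics/scene0.png")
def crop(im,x,y,w,h,k,n):cv2.imwrite("pics/"+n,cv2.resize(im[y:y+h,x:x+w],None,fx=k,fy=k,interpolation=cv2.INTER_CUBIC))
a=cv2.resize(t[190:255,200:275],None,fx=5,fy=5,interpolation=cv2.INTER_CUBIC)
b=cv2.resize(s[285:355,345:415],None,fx=5,fy=5,interpolation=cv2.INTER_CUBIC)
c=np.zeros((350,730,3),np.uint8);c[:325,:375]=a;c[:350,380:730]=b;cv2.imwrite("pics/pin.png",c)
a=cv2.resize(t[228:310,372:482],None,fx=3.3,fy=3.3,interpolation=cv2.INTER_CUBIC)
b=cv2.resize(s[140:222,203:318],None,fx=3.3,fy=3.3,interpolation=cv2.INTER_CUBIC)
c=np.zeros((280,760,3),np.uint8);c[:a.shape[0],:a.shape[1]]=a;c[:b.shape[0],375:375+b.shape[1]]=b;cv2.imwrite("pics/tray.png",c)
hsv=cv2.cvtColor(t,cv2.COLOR_BGR2HSV)
# spacers
roi=np.zeros(t.shape[:2],np.uint8);roi[236:303,382:474]=255
m=((hsv[...,1]<70)&(hsv[...,2]>80)).astype(np.uint8)*255&roi
for c in cv2.findContours(m,0,2)[0]:
    if cv2.contourArea(c)>60:
        r=cv2.minAreaRect(c);bx=cv2.boxPoints(r);w=np.array([onz("top",*p,38)[:2] for p in bx]);print("sp",np.round(r[0],1),np.round(r[1],1),w.round(0).tolist(),w.mean(0).round(1))
m=((hsv[...,0]>95)&(hsv[...,0]<125)&(hsv[...,1]>100)).astype(np.uint8)*255
for c in cv2.findContours(m,0,2)[0]:
    if cv2.contourArea(c)>60:
        r=cv2.minAreaRect(c);bx=cv2.boxPoints(r);w=np.array([onz("top",*p,3)[:2] for p in bx]);print("blue",np.round(r[0],1),np.round(r[1],1),w.round(0).tolist(),w.mean(0).round(1))
m=((hsv[...,0]>10)&(hsv[...,0]<32)&(hsv[...,1]>110)).astype(np.uint8)*255
m[:190]=0;m[255:]=0;m[:,:205]=0;m[:,275:]=0
for c in cv2.findContours(m,0,2)[0]: print("brass",cv2.boundingRect(c),cv2.contourArea(c),cv2.minAreaRect(c))
E
```

```text
sp [404.7 272.4] [25.8 12.8] [[489.0, -169.0], [496.0, -204.0], [425.0, -218.0], [418.0, -182.0]] [ 456.8 -193.4]
sp [453.7 270.9] [12.6 25.4] [[427.0, -308.0], [497.0, -319.0], [492.0, -354.0], [422.0, -343.0]] [ 459.4 -331. ]
blue [312.  239.1] [47.7 48. ] [[621.0, 139.0], [628.0, 0.0], [491.0, -6.0], [483.0, 131.0]] [555.8  66. ]
blue [223.  211.4] [14.8 23. ] [[625.0, 360.0], [679.0, 320.0], [652.0, 286.0], [599.0, 325.0]] [638.9 322.5]
blue [162.1 219.4] [50.7 35.7] [[580.0, 578.0], [682.0, 562.0], [655.0, 417.0], [553.0, 435.0]] [617.5 498.1]
brass (228, 214, 11, 10) 48.5 ((232.86587524414062, 218.7926788330078), (12.02538013458252, 5.1537346839904785), 38.65980911254883)
```

View pics/pin.png

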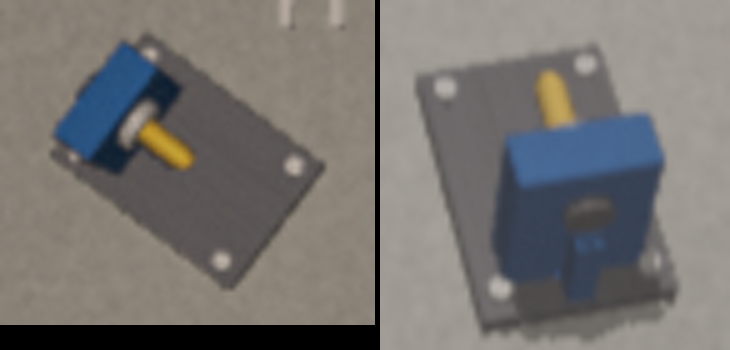

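View pics/tray.png

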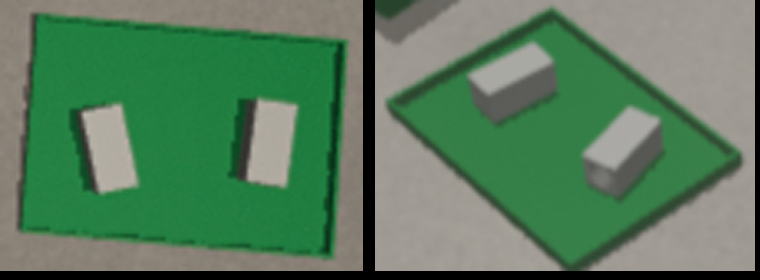

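The crops confirm the pin: blue block, brass pin at crop (165,145), dark base. There is a faint mark on the near end of one spacer at scene crop (600,177), so I'll look closer and measure the pin.

Run:
```python
from h import *
t=cv2.imread("pics/top0.png");s=cv2.imread("pics/scene0.png")
for p in([456.8,-193.4,21],[459.4,-331,21]):print(proj("scene",p).round(1),proj("top",p).round(1))
a=s[145:205,225:300];a=cv2.convertScaleAbs(a,alpha=1.6,beta=-60)
cv2.imwrite("pics/ends.png",cv2.resize(a,None,fx=9,fy=9,interpolation=cv2.INTER_CUBIC))
hs=cv2.cvtColor(s,cv2.COLOR_BGR2HSV);ht=cv2.cvtColor(t,cv2.COLOR_BGR2HSV)
# base plate corners in top: crop px/5+offset ; z=12
C=np.array([(147,33),(325,166),(232,290)])/5+[200-.4,190-.4]
P=[onz("top",*c,12) for c in C];print("plate",np.round(P,1).tolist())
d=P[0]-P[1];print("long edge",np.linalg.norm(d[:2]),np.degrees(np.arctan2(d[1],d[0])))
d=P[1]-P[2];print("short",np.linalg.norm(d[:2]),np.degrees(np.arctan2(d[1],d[0]))-90)
# plate front-edge center -> tip 50mm behind
# screws
tipT=np.array([190,162])/5+[199.6,189.6];tipS=np.array([547-380,72])/5+[344.6,284.6]
print("tip onz",onz("top",*tipT,75),"tri",tri(tipT,tipS))
rootT=np.array([143,127])/5+[199.6,189.6];r=onz("top",*rootT,75);q=onz("top",*tipT,75);d=r-q;print("pin",np.linalg.norm(d),np.degrees(np.arctan2(d[1],d[0])))
```

```text
[275.8 185.5] [403.7 272.4]
[242.6 164.5] [452.1 270.9]
plate [[681.5, 303.7, 12.0], [603.4, 201.5, 12.0], [532.7, 255.0, 12.0]]
long edge 128.63289129865058 52.61345770466359
short 88.64563608796531 -127.08655683405416
tip onz [599.93498894 269.48979535  75.        ] tri (array([597.92172555, 270.6573913 ,  80.72095263]), np.float64(4.929393314922708))
pin 32.45377820214091 52.77163759414544
```

View pics/ends.png

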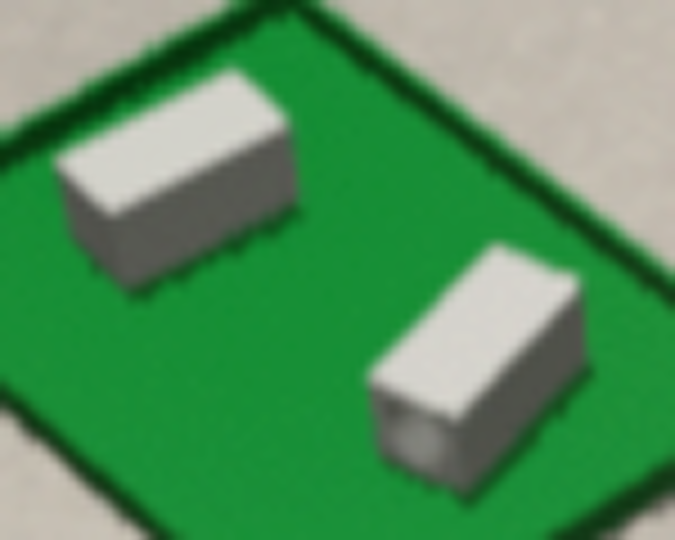

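Run:
```python
from h import *
s=cv2.imread("pics/scene0.png");hs=cv2.cvtColor(s,cv2.COLOR_BGR2HSV)
m=((hs[...,0]>95)&(hs[...,0]<125)&(hs[...,1]>100)).astype(np.uint8)*255
for c in cv2.findContours(m,0,2)[0]:
    if cv2.contourArea(c)>800:
        c4=cv2.approxPolyDP(c,8,True)[:,0];print(c4.tolist(),np.mean([onz("scene",*p,3) for p in c4],0).round(1),np.round([onz("scene",*p,3)[:2] for p in c4]).tolist())
# spacer top corners scene crop /9
for q in ([(368,378),(498,243),(582,283),(460,415)],[(57,160),(232,68),(290,122),(110,213)]):
    w=np.array([onz("scene",*(np.array(p)/9+[224.6,144.6]),38)[:2] for p in q]);print(w.round().tolist(),w.mean(0).round(1),[round(float(np.linalg.norm(w[i]-w[i-1])),1) for i in range(4)])
# pin tip region in scene from predicted
print(proj("scene",[599,269,75]),proj("scene",[599,269,82]))
# goal for pick
st=bot.get_state();Rt=R.from_euler("xyz",st["ee_rot"],degrees=True).as_matrix();print(Rt.round(3))
```

```text
[[451, 338], [417, 373], [462, 420], [499, 382]] [596.7 490.9   3. ] [[527.0, 433.0], [645.0, 423.0], [667.0, 546.0], [547.0, 562.0]]
[[318, 231], [286, 263], [327, 290], [359, 255]] [553.2  70.4   3. ] [[492.0, -0.0], [624.0, 9.0], [616.0, 141.0], [482.0, 132.0]]
[[490.0, -199.0], [420.0, -212.0], [416.0, -178.0], [482.0, -166.0]] [ 452.  -188.7] [33.9, 71.0, 33.4, 68.0]
[[487.0, -348.0], [418.0, -338.0], [424.0, -304.0], [493.0, -316.0]] [ 455.6 -326.5] [32.5, 69.3, 34.6, 69.4]
[375.75961588 300.19408586] [376.01402545 298.51202121]
[[ 0.92  -0.001  0.393]
 [-0.393 -0.001  0.92 ]
 [-0.    -1.    -0.001]]
```

```bash
cat >> h.py <<'E'
import json,sys
def load():
    d=json.load(open("cmd.json"));return np.array(d["p"]),R.from_quat(d["q"])
def save(p,r): json.dump({"p":list(map(float,p)),"q":list(map(float,r.as_quat()))},open("cmd.json","w"))
def applied(row):   # last row of the call
    p,r=load();row=np.array(row,float);save(p+r.apply(row[:3]*10),r*R.from_rotvec(row[3:]))
def plan(tp,tr):
    p,r=load();print("shift cm",(r.inv().apply(np.array(tp)-p)/10).round(2),"rot",(r.inv()*tr).as_rotvec().round(3))
def down(yaw): return R.from_euler("xyz",[-90,0,yaw],degrees=True)
def show():
    s=bot.get_state();p,r=load();print("t",round(s["time"],2),"tcp",s["tcp_pos"].round(1),"rpy",s["ee_rot"].round(2),"F",s["force"].round(1),"T",s["torque"].round(2),"w",round(s["width"],1),"j",s["joint_positions"].round(1),"cmd",p.round(1))
E
python3 - <<'E'
from h import *
save([235.757,551.775,231.331],down(-23.135))
plan([500,150,250],down(-5));plan([454.5,-191,120],down(10.7))
E
```

```text
shift cm [ 40.08  -1.87 -26.56] rot [ 0.    -0.317  0.   ]
shift cm [ 49.3   11.13 -59.71] rot [ 0.    -0.591  0.   ]
```

Emit:
move_arm(
  rows=[2, 0, -1.4, 0, -0.02, 0, 6, 0, -4, 0, -0.05, 0, 10, -0.5, -7, 0, -0.08, 0, 14, -0.5, -9.5, 0, -0.1, 0, 18, -1, -12, 0, -0.14, 0, 22, -1, -14.5, 0, -0.17, 0, 26, -1, -17, 0, -0.2, 0, 30, -1, -20, 0, -0.25, 0],
  fingers=6.5,
)

```text
time: 0.9
tcp_pos: [433.7, 248.4, 241.1]
ee_rot: [-90.0, 0.0, -8.7]
force: [0.8, 0.1, 0.5]
width: 65.1
```

Run:
```python
from h import *
applied([30,-1,-20,0,-.25,0]);show()
plan([480,-60,200],down(10.7));plan([454.5,-191,120],down(10.7))
```

```text
t 0.9 tcp [433.7 248.4 241.1] rpy [-89.99   0.    -8.71] F [0.8 0.1 0.5] T [ 0.    0.01 -0.01] w 65.1 j [ 14.8 -11.4 -10.3  91.1   0.   23.5] cmd [433.1 250.  241.3]
shift cm [  9.39   4.13 -29.91] rot [ 0.    -0.341  0.   ]
shift cm [  8.87  12.13 -43.25] rot [ 0.    -0.341  0.   ]
```

Emit:
move_arm(
  rows=[0.5, 0, -3, 0, -0.05, 0, 2, 0.5, -8, 0, -0.1, 0, 3, 1, -13, 0, -0.15, 0, 4, 1, -18, 0, -0.2, 0, 6, 2, -23, 0, -0.25, 0, 8, 3, -28, 0, -0.3, 0, 8.9, 4, -33, 0, -0.34, 0, 8.9, 5, -38, 0, -0.341, 0],
)

```text
time: 1.7
tcp_pos: [464.4, -125.3, 193.8]
ee_rot: [-90.0, -0.0, 10.8]
force: [1.4, -0.3, -0.4]
width: 65.2
```

Run:
```python
from h import *
applied([8.9,5,-38,0,-.341,0]);show()
plan([454.5,-191,90],down(10.7))
```

```text
t 1.7 tcp [ 464.4 -125.3  193.8] rpy [-8.999e+01 -1.000e-02  1.081e+01] F [ 1.4 -0.3 -0.4] T [ 0.06 -0.09  0.04] w 65.2 j [-30.7 -15.3 -18.5  86.8   0.  -41.6] cmd [ 462.8 -139.2  191.3]
shift cm [-1.78 10.13 -4.94] rot [0. 0. 0.]
```

Emit:
move_arm(
  rows=[-0.5, 2, -2, 0, 0, 0, -1, 5, -4, 0, 0, 0, -1.8, 8, -4.94, 0, 0, 0, -1.8, 10, -4.94, 0, 0, 0, -1.8, 10, -4.94, 0, 0, 0, -1.8, 10, -4.94, 0, 0, 0],
)

```text
time: 2.3
tcp_pos: [455.8, -174.9, 94.8]
ee_rot: [-90.0, 0.0, 10.7]
force: [1.2, 0.0, 0.9]
width: 64.5
```

Run:
```python
from h import *
applied([-1.8,10,-4.94,0,0,0]);show()
plan([454.5,-191,8],down(10.7))
s=bot.camera("scene");t=bot.camera("top")
cv2.imwrite("pics/s1.png",s);cv2.imwrite("pics/t1.png",t)
a=cv2.resize(t[220:320,360:480],None,fx=3.2,fy=3.2);b=cv2.resize(s[100:220,200:320],None,fx=3.2,fy=3.2)
c=np.zeros((384,780,3),np.uint8);c[:a.shape[0],:a.shape[1]]=a;c[:b.shape[0],392:392+b.shape[1]]=b;cv2.imwrite("pics/c1.png",c)
```

```text
t 2.3 tcp [ 455.8 -174.9   94.8] rpy [-8.997e+01  1.000e-02  1.073e+01] F [1.2 0.  0.9] T [ 0.05 -0.02 -0.01] w 64.5 j [-36.4 -12.7 -26.7  76.1   0.  -47.1] cmd [ 454.3 -191.    91.3]
shift cm [0.02 8.33 0.  ] rot [0. 0. 0.]
```

View pics/c1.png

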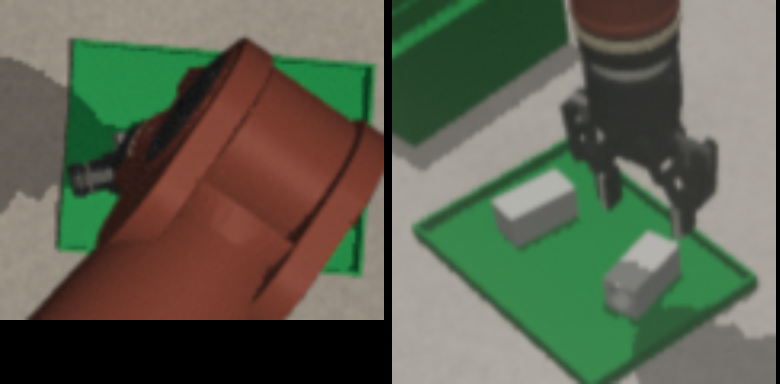

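The gripper is above spacer a, with fingers at scene crop (640,190) and the spacer at (645,275), and it is still about 16 mm to the spacer's +y side. The earlier rows were clipped, so I'll re-base on the measured pose.

```bash
cat >> h.py <<'E'
def sync():
    s=bot.get_state();save(s["tcp_pos"],R.from_euler("xyz",s["ee_rot"],degrees=True))
E
python3 - <<'E'
from h import *
sync();show();plan([454.5,-191,60],down(10.7))
E
```

```text
t 2.4 tcp [ 456.7 -175.3   96. ] rpy [-9.007e+01 -8.000e-02  1.076e+01] F [-0.9 -0.6  0.2] T [-0.03  0.06 -0.01] w 64.9 j [-36.4 -12.8 -26.6  76.1   0.  -47.1] cmd [ 456.7 -175.3   96. ]
shift cm [-0.51  3.6  -1.5 ] rot [0.001 0.001 0.001]
```

Emit:
move_arm(
  rows=[-0.2, 0, -0.8, 0, 0, 0, -0.5, 0.5, -1.5, 0, 0, 0, -0.5, 2, -1.5, 0, 0, 0, -0.5, 3, -1.5, 0, 0, 0, -0.5, 3, -1.5, 0, 0, 0],
)

```text
time: 2.9
tcp_pos: [452.4, -189.8, 61.9]
ee_rot: [-89.8, 0.1, 10.7]
force: [-0.6, -0.2, 0.3]
width: 65.2
```

Run:
```python
from h import *
show();sync()
plan([454.5,-191,8],down(10.7))
s=bot.camera("scene")
cv2.imwrite("pics/c2.png",cv2.resize(s[110:220,210:320],None,fx=5,fy=5,interpolation=cv2.INTER_CUBIC))
```

```text
t 2.9 tcp [ 452.4 -189.8   61.9] rpy [-89.83   0.14  10.71] F [-0.6 -0.2  0.3] T [ 0.06 -0.02 -0.01] w 65.2 j [-38.1 -10.9 -28.5  72.6   0.  -48.8] cmd [ 456.7 -175.3   96. ]
shift cm [ 0.19  5.39 -0.17] rot [-0.003  0.    -0.002]
```

View pics/c2.png

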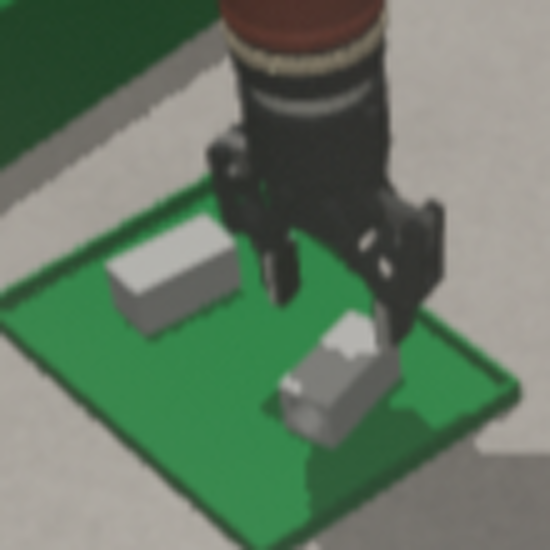

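The fingers straddle spacer a from above, with tips at crop (280,295) and (400,340) and the spacer at (340,380). Descending.

Emit:
move_arm(
  rows=[0.1, 1.5, -0.1, 0, 0, 0, 0.2, 3, -0.1, 0, 0, 0, 0.2, 4.2, -0.1, 0, 0, 0, 0.2, 5, -0.1, 0, 0, 0, 0.2, 5.3, -0.1, 0, 0, 0, 0.2, 5.3, -0.1, 0, 0, 0],
)

```text
time: 3.55
tcp_pos: [455.7, -191.2, 11.0]
ee_rot: [-90.0, 0.0, 10.7]
force: [0.6, -0.2, 0.5]
width: 65.0
```

Run:
```python
from h import *
applied([.2,5.3,-.1,0,0,0]);show()
s=bot.camera("scene");show()
cv2.imwrite("pics/c3.png",cv2.resize(s[130:220,220:320],None,fx=6,fy=6,interpolation=cv2.INTER_CUBIC))
```

```text
t 3.55 tcp [ 455.7 -191.2   11. ] rpy [-8.996e+01  3.000e-02  1.073e+01] F [ 0.6 -0.2  0.5] T [-0.05  0.01 -0.04] w 65.0 j [-38.   -7.8 -31.3  66.6   0.  -48.7] cmd [ 454.4 -190.3    8.9]
t 3.6 tcp [ 456.  -191.4   11.6] rpy [-90.    -0.    10.73] F [ 1.5 -0.4 -0.3] T [-0.02  0.04  0.02] w 65.1 j [-38.   -7.9 -31.2  66.6   0.  -48.7] cmd [ 454.4 -190.3    8.9]
```

View pics/c3.png

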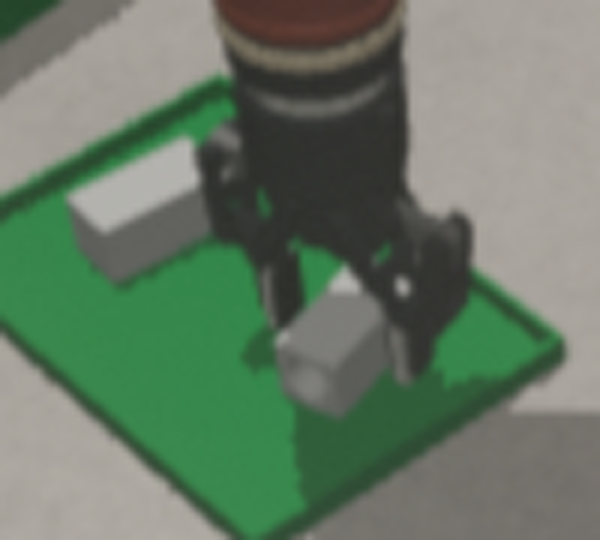

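Emit:
move_arm(
  rows=[-0.1, 0.4, 0, 0, 0, 0, -0.1, 0.8, 0, 0, 0, 0, -0.1, 0.8, 0, 0, 0, 0],
)

```text
time: 3.9
tcp_pos: [454.7, -191.4, 3.0]
ee_rot: [-90.0, 0.0, 10.7]
force: [0.5, -0.7, 0.4]
width: 64.9
```

Emit:
move_arm(
  rows=[0, 0, 0, 0, 0, 0, 0, 0, 0, 0, 0, 0, 0, 0, 0, 0, 0, 0, 0, 0, 0, 0, 0, 0, 0, 0, 0, 0, 0, 0],
  fingers=2.5,
)

```text
time: 4.4
tcp_pos: [455.2, -191.8, 3.8]
ee_rot: [-90.0, -0.0, 10.7]
force: [0.1, -0.0, 3.9]
width: 33.1
```

Run:
```python
from h import *
show()
s=bot.camera("scene");show()
cv2.imwrite("pics/c4.png",cv2.resize(s[130:220,220:320],None,fx=6,fy=6,interpolation=cv2.INTER_CUBIC))
```

```text
t 4.4 tcp [ 455.2 -191.8    3.8] rpy [-9.002e+01 -3.000e-02  1.073e+01] F [ 0.1 -0.   3.9] T [0.07 0.01 0.04] w 33.1 j [-38.1  -7.5 -31.8  65.7   0.  -48.8] cmd [ 454.4 -190.3    8.9]
t 4.45 tcp [ 455.3 -191.7    3.8] rpy [-9.002e+01 -3.000e-02  1.073e+01] F [ 0.8 -0.6  4. ] T [ 0.1   0.02 -0.  ] w 33.1 j [-38.1  -7.5 -31.8  65.7   0.  -48.8] cmd [ 454.4 -190.3    8.9]
```

View pics/c4.png

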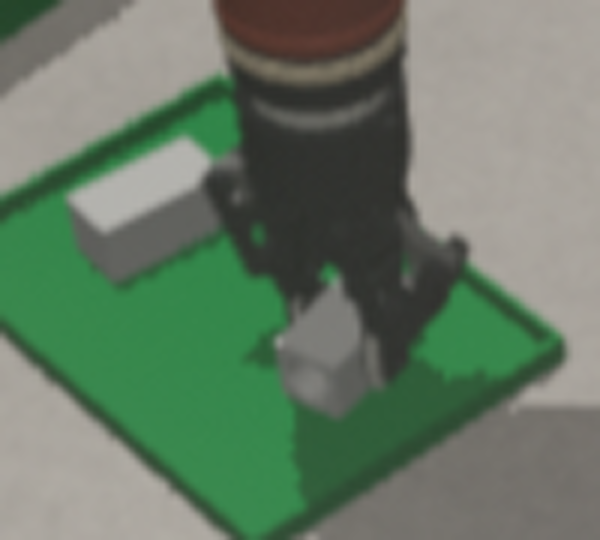

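Gripped at width 33.1, with the fingers centred on the spacer at crop (325,350). Lifting.

Emit:
move_arm(
  rows=[0, -0.5, 0, 0, 0, 0, 0, -2, 0, 0, 0, 0, 0, -5, 0, 0, 0, 0, 0, -8.5, 0, 0, 0, 0, 0, -12, 0, 0, 0, 0, 0, -15, 0, 0, 0, 0, 0, -17, 0, 0, 0, 0, 0, -17, 0, 0, 0, 0],
  fingers=2.5,
)

```text
time: 5.25
tcp_pos: [456.0, -192.4, 176.3]
ee_rot: [-90.2, -0.2, 10.7]
force: [0.2, 0.5, -2.8]
width: 33.5
```

Run:
```python
from h import *
show();sync()
plan([540,193,160],down(52.7))
```

```text
t 5.25 tcp [ 456.  -192.4  176.3] rpy [-90.17  -0.16  10.73] F [ 0.2  0.5 -2.8] T [-0.04 -0.07  0.01] w 33.5 j [-38.1 -13.1 -18.5  84.4   0.  -48.8] cmd [ 454.4 -190.3    8.9]
shift cm [15.42  1.56 36.31] rot [ 0.004 -0.733  0.001]
```

Emit:
move_arm(
  rows=[0.5, 0, 1, 0, -0.02, 0, 1.5, 0, 3.5, 0, -0.06, 0, 3, 0, 6.5, 0, -0.12, 0, 4, 0, 10, 0, -0.19, 0, 5.5, 0, 13.5, 0, -0.26, 0, 7, 0, 17, 0, -0.33, 0, 8, 0, 20, 0, -0.4, 0, 9, 0, 22, 0, -0.45, 0],
)

```text
time: 6.05
tcp_pos: [501.0, 44.4, 171.2]
ee_rot: [-89.8, 0.1, 36.8]
force: [-0.2, -0.0, -2.5]
width: 33.1
```

Emit:
move_arm(
  rows=[0, 0, 0, 0, 0, 0],
)

```text
time: 6.15
tcp_pos: [501.3, 44.7, 171.2]
ee_rot: [-89.8, 0.1, 36.8]
force: [0.0, 0.8, -2.0]
width: 33.5
```

Run:
```python
from h import *
show();sync()
plan([540,193,120],down(52.7))
```

```text
t 6.15 tcp [501.3  44.7 171.2] rpy [-89.82   0.1   36.85] F [ 0.   0.8 -2. ] T [-0.04 -0.01 -0.02] w 33.5 j [ -9.9 -11.  -17.2  84.    0.1 -46.7] cmd [ 456.  -192.4  176.3]
shift cm [12.    5.13  9.53] rot [-0.003 -0.277 -0.001]
```

Emit:
move_arm(
  rows=[1, 0, 1, 0, -0.03, 0, 3, 0, 3, 0, -0.08, 0, 6, 0.5, 5, 0, -0.14, 0, 9, 2, 7, 0, -0.2, 0, 11, 3.5, 8.5, 0, -0.25, 0, 12, 5, 9.5, -0.003, -0.277, 0, 12, 5.1, 9.5, -0.003, -0.277, 0, 12, 5.1, 9.5, -0.003, -0.277, 0],
)

```text
time: 6.95
tcp_pos: [541.4, 188.6, 121.6]
ee_rot: [-90.1, 0.1, 52.3]
force: [0.6, 0.4, -1.9]
width: 32.9
```

Run:
```python
from h import *
show();sync()
s=bot.camera("scene");t=bot.camera("top")
cv2.imwrite("pics/s5.png",s);cv2.imwrite("pics/t5.png",t)
a=cv2.resize(t[170:290,190:310],None,fx=3.2,fy=3.2,interpolation=cv2.INTER_CUBIC);b=cv2.resize(s[230:350,300:420],None,fx=3.2,fy=3.2,interpolation=cv2.INTER_CUBIC)
cv2.imwrite("pics/c5.png",np.hstack([a,b]))
plan([550,206,57.5],down(52.7))
```

```text
t 6.95 tcp [541.4 188.6 121.6] rpy [-90.1    0.12  52.34] F [ 0.6  0.4 -1.9] T [0.04 0.04 0.03] w 32.9 j [  6.2   1.8 -10.1  78.   -0.2 -46.1] cmd [501.3  44.7 171.2]
shift cm [1.92 6.4  0.4 ] rot [ 0.002 -0.006 -0.002]
```

View pics/c5.png

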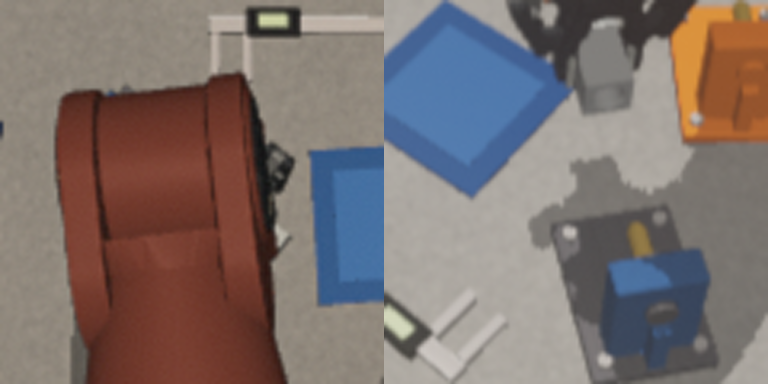

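Scene crop: the held spacer is at (603,75) with a round mark on its leading end at (607,97), and the pin tip is at (637,228). I'll descend to pin height before the pin, then compare the two in this view.

Emit:
move_arm(
  rows=[0.3, 1, 0.1, 0, 0, 0, 0.8, 2.5, 0.2, 0, 0, 0, 1.2, 4, 0.3, 0, 0, 0, 1.6, 5.5, 0.4, 0, -0.006, 0, 1.9, 6.4, 0.4, 0.002, -0.006, -0.002, 1.9, 6.4, 0.4, 0.002, -0.006, -0.002, 1.9, 6.4, 0.4, 0.002, -0.006, -0.002],
)

```text
time: 7.75
tcp_pos: [550.9, 206.5, 58.4]
ee_rot: [-90.0, -0.1, 52.7]
force: [0.1, -0.8, -2.2]
width: 33.2
```

Run:
```python
from h import *
show();sync()
s=bot.camera("scene")
cv2.imwrite("pics/s6.png",s)
cv2.imwrite("pics/c6.png",cv2.resize(s[240:330,320:420],None,fx=7,fy=7,interpolation=cv2.INTER_CUBIC))
st=bot.get_state();u=np.array([np.cos(np.radians(52.7)),np.sin(np.radians(52.7)),0]);p=st["tcp_pos"]+[0,0,17.4]
n=np.array([-u[1],u[0],0]);z=np.array([0,0,1.])
print("center",p)
for dl in(-3,0,3):
  print([((proj("scene",p+u*(35+dl)+17*a*n+17*b*z)-[319.6,239.6])*7).round().tolist() for a,b in((1,1),(-1,1),(-1,-1),(1,-1),(0,0))])
print("tip",[((proj("scene",q)-[319.6,239.6])*7).round().tolist() for q in([598.5,270,75],[598.5,270,82])])
```

```text
t 7.75 tcp [550.9 206.5  58.4] rpy [-9.004e+01 -8.000e-02  5.273e+01] F [ 0.1 -0.8 -2.2] T [ 0.01 -0.02 -0.  ] w 33.2 j [  7.8   6.2 -12.2  71.5   0.  -44.9] cmd [541.4 188.6 121.6]
center [551.28550572 206.43556324  76.3848084 ]
[[411.0, 262.0], [308.0, 279.0], [302.0, 337.0], [402.0, 320.0], [356.0, 300.0]]
[[414.0, 269.0], [310.0, 287.0], [304.0, 345.0], [405.0, 328.0], [358.0, 308.0]]
[[416.0, 277.0], [312.0, 294.0], [306.0, 353.0], [407.0, 335.0], [361.0, 315.0]]
tip [[397.0, 425.0], [398.0, 413.0]]
```

View pics/c6.png

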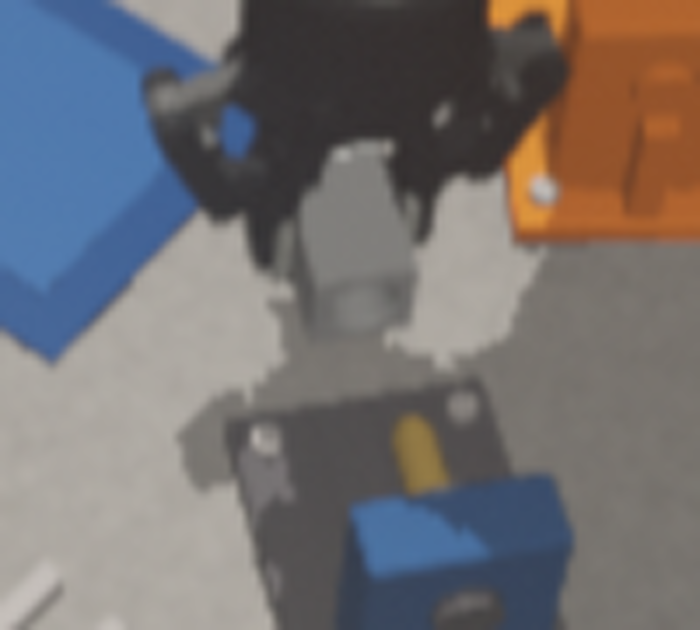

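Run:
```python
from h import *
s=cv2.imread("pics/s6.png");hs=cv2.cvtColor(s,cv2.COLOR_BGR2HSV)
m=((hs[...,0]>12)&(hs[...,0]<32)&(hs[...,1]>110))
m[:295]=0;m[315:]=0;m[:,:372]=0;m[:,390:]=0
u=np.array([np.cos(np.radians(52.7)),np.sin(np.radians(52.7)),0]);n=np.array([-u[1],u[0],0])
for v in range(296,312):
    c=np.where(m[v])[0]
    if len(c): print(v,c.min(),c.max(),(c.min()+c.max())/2)
for tip in([598.5,270,75],[595.3,272.4,75]):
    # silhouettes: both sides of axis
    print([proj("scene",np.array(tip)+u*k).round(1).tolist() for k in(0,6,15,25,32)])
```

```text
300 377 380 378.5
301 377 380 378.5
302 377 381 379.0
303 377 381 379.0
304 377 381 379.0
305 377 382 379.5
306 377 382 379.5
307 378 382 380.0
308 378 382 380.0
309 378 379 378.5
[[376.3, 300.3], [377.0, 302.6], [378.1, 306.1], [379.3, 310.0], [380.1, 312.8]]
[[378.0, 300.0], [378.7, 302.3], [379.8, 305.8], [381.1, 309.7], [381.9, 312.5]]
```

The scene view agrees with the arm's own position: the spacer end corners match the prediction within about 1 px. It puts the pin axis about 3.5 mm to the tool's +z. I'll correct that and approach to just short of the tip.

Emit:
move_arm(
  rows=[0, 0, 0.2, 0, 0, 0, 0, 0.1, 0.35, 0, 0, 0, 0.8, 0.1, 0.35, 0, 0, 0, 2, 0.1, 0.35, 0, 0, 0, 3, 0.1, 0.35, 0, 0, 0, 3.5, 0.1, 0.35, 0, 0, 0, 3.5, 0.1, 0.35, 0, 0, 0],
)

```text
time: 8.5
tcp_pos: [569.7, 237.0, 57.5]
ee_rot: [-90.1, -0.1, 52.8]
force: [-0.3, 0.1, -2.1]
width: 33.2
```

Run:
```python
from h import *
show()
s=bot.camera("scene")
cv2.imwrite("pics/s7.png",s)
cv2.imwrite("pics/c7.png",cv2.resize(s[270:330,345:415],None,fx=9,fy=9,interpolation=cv2.INTER_CUBIC))
```

```text
t 8.5 tcp [569.7 237.   57.5] rpy [-90.06  -0.1   52.76] F [-0.3  0.1 -2.1] T [-0.05  0.03  0.05] w 33.2 j [ 10.4  11.1  -7.   71.8   0.  -42.3] cmd [550.9 206.5  58.4]
```

View pics/c7.png

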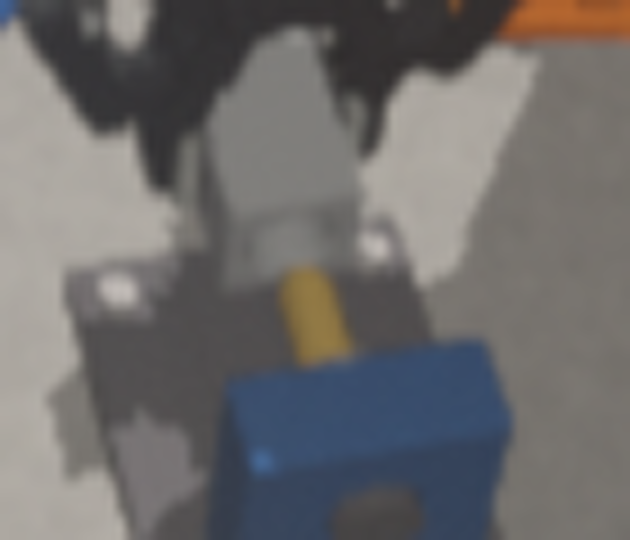

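The leading face is centred at (292,248). The pin tip at (300,272) is in line with it, so I'll push slowly.

Emit:
move_arm(
  rows=[0.4, 0, 0, 0, 0, 0, 0.8, 0, 0, 0, 0, 0, 1.2, 0, 0, 0, 0, 0, 1.5, 0, 0, 0, 0, 0, 1.5, 0, 0, 0, 0, 0],
)

```text
time: 9.05
tcp_pos: [578.7, 248.6, 57.6]
ee_rot: [-90.1, -0.1, 52.7]
force: [-0.0, -0.2, -1.9]
width: 33.5
```

Run:
```python
from h import *
show()
```

```text
t 9.05 tcp [578.7 248.6  57.6] rpy [-90.06  -0.1   52.74] F [-0.  -0.2 -1.9] T [ 0.02  0.03 -0.06] w 33.5 j [ 11.4  13.3  -4.5  72.1   0.  -41.4] cmd [550.9 206.5  58.4]
```

Emit:
move_arm(
  rows=[0.3, 0, 0, 0, 0, 0, 0.6, 0, 0, 0, 0, 0, 0.9, 0, 0, 0, 0, 0, 1, 0, 0, 0, 0, 0],
)

```text
time: 9.45
tcp_pos: [584.7, 256.6, 57.6]
ee_rot: [-90.1, -0.1, 52.7]
force: [0.8, 0.1, -2.0]
width: 33.5
```

Run:
```python
from h import *
show()
s=bot.camera("scene")
cv2.imwrite("pics/c8.png",cv2.resize(s[270:330,345:415],None,fx=9,fy=9,interpolation=cv2.INTER_CUBIC))
```

```text
t 9.45 tcp [584.7 256.6  57.6] rpy [-90.06  -0.1   52.73] F [ 0.8  0.1 -2. ] T [-0.01  0.   -0.04] w 33.5 j [ 12.   14.7  -2.8  72.3   0.  -40.8] cmd [550.9 206.5  58.4]
```

View pics/c8.png

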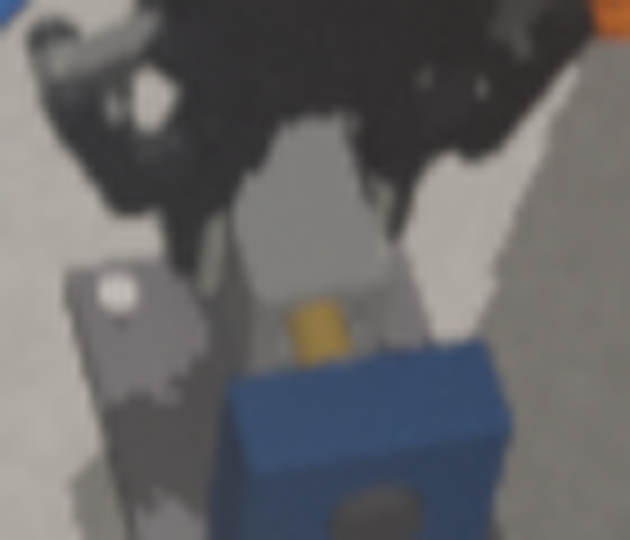

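The pin now enters the hole: the brass at (320,330) disappears into the face and the force is nil. I'll continue to the collar.

Emit:
move_arm(
  rows=[0.3, 0, 0, 0, 0, 0, 0.6, 0, 0, 0, 0, 0, 0.9, 0, 0, 0, 0, 0, 1.2, 0, 0, 0, 0, 0, 1.5, 0, 0, 0, 0, 0, 1.7, 0, 0, 0, 0, 0, 1.7, 0, 0, 0, 0, 0],
)

```text
time: 10.2
tcp_pos: [594.4, 269.4, 57.4]
ee_rot: [-90.0, 0.0, 52.7]
force: [-3.4, -4.0, -0.5]
width: 33.2
```

Run:
```python
from h import *
show()
```

```text
t 10.2 tcp [594.4 269.4  57.4] rpy [-9.005e+01  2.000e-02  5.271e+01] F [-3.4 -4.  -0.5] T [-0.61  0.49 -0.03] w 33.2 j [ 12.9  17.3   0.1  72.8  -0.  -39.8] cmd [550.9 206.5  58.4]
```

Emit:
move_arm(
  rows=[0.1, 0, 0, 0, 0, 0, 0.2, 0, 0, 0, 0, 0, 0.2, 0, 0, 0, 0, 0],
)

```text
time: 10.5
tcp_pos: [594.3, 269.4, 57.4]
ee_rot: [-90.0, 0.2, 52.7]
force: [-10.4, -12.2, 4.7]
width: 33.0
```

Run:
```python
from h import *
show()
s=bot.camera("scene")
cv2.imwrite("pics/s9.png",s)
cv2.imwrite("pics/c9.png",cv2.resize(s[270:330,345:415],None,fx=9,fy=9,interpolation=cv2.INTER_CUBIC))
```

```text
t 10.5 tcp [594.3 269.4  57.4] rpy [-90.03   0.24  52.66] F [-10.4 -12.2   4.7] T [-2.2   1.93 -0.06] w 33.0 j [ 13.   17.5   0.4  73.1  -0.2 -39.6] cmd [550.9 206.5  58.4]
```

View pics/c9.png

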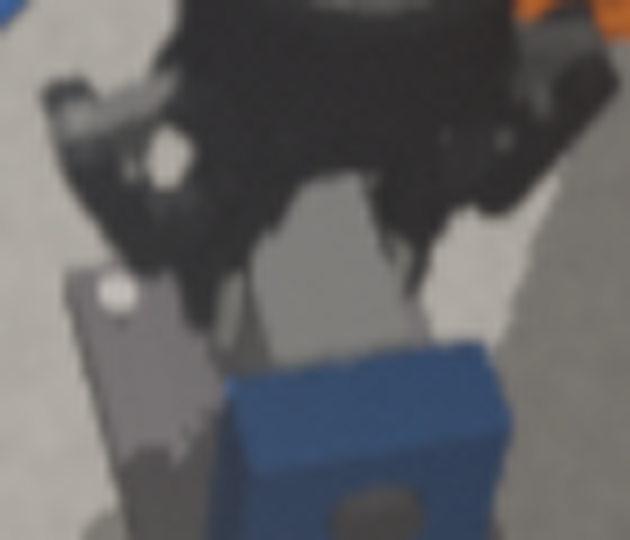

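It stopped hard at the expected home depth: the tip was expected 3 mm short of the middle, the measured along-axis value is 574.4 against 574.5 predicted, and the axial force is 16 N. In the picture the brass is fully covered and the spacer face meets the block side at (350,355). I'll draw it off.

Emit:
move_arm(
  rows=[-0.3, 0, 0, 0, 0, 0, -0.8, 0, 0, 0, 0, 0, -1.6, 0, 0, 0, 0, 0, -2.6, 0, 0, 0, 0, 0, -3.8, 0, 0, 0, 0, 0, -5.2, 0, 0, 0, 0, 0, -6.8, 0, 0, 0, 0, 0, -8.4, 0, 0, 0, 0, 0],
)

```text
time: 11.35
tcp_pos: [544.3, 203.7, 57.5]
ee_rot: [-90.1, -0.1, 52.7]
force: [0.2, -0.3, -1.8]
width: 33.4
```

Emit:
move_arm(
  rows=[0, 0, 0, 0, 0, 0, 0, 0, 0, 0, 0, 0],
)

```text
time: 11.55
tcp_pos: [545.2, 204.4, 57.8]
ee_rot: [-90.1, -0.1, 52.7]
force: [0.2, 0.1, -2.9]
width: 33.1
```

Run:
```python
from h import *
show();sync()
s=bot.camera("scene")
cv2.imwrite("pics/c10.png",cv2.resize(s[230:330,310:430],None,fx=6,fy=6,interpolation=cv2.INTER_CUBIC))
```

```text
t 11.55 tcp [545.2 204.4  57.8] rpy [-90.08  -0.13  52.68] F [ 0.2  0.1 -2.9] T [ 0.04 -0.02 -0.02] w 33.1 j [  7.7   5.1 -13.4  71.3   0.  -45. ] cmd [550.9 206.5  58.4]
```

View pics/c10.png

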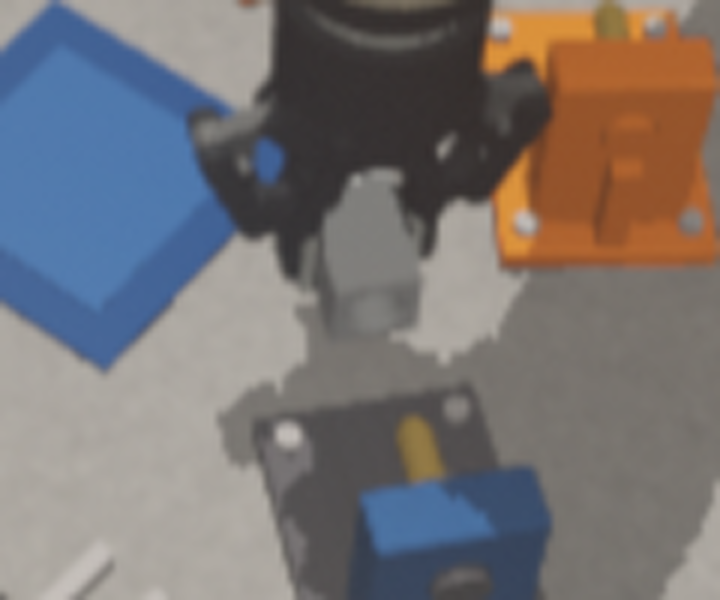

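Run:
```python
import numpy as np
from scipy.optimize import least_squares
D=np.array([[54.391,5.964,5.575,235.757,551.775,231.331],[-36.4,-12.8,-26.6,456.7,-175.3,96],[-38.1,-10.9,-28.5,452.4,-189.8,61.9],[-38,-7.9,-31.2,456,-191.4,11.6],[-38.1,-7.5,-31.8,455.3,-191.7,3.8],[-38.1,-13.1,-18.5,456,-192.4,176.3],[-9.9,-11,-17.2,501.3,44.7,171.2],[6.2,1.8,-10.1,541.4,188.6,121.6],[7.8,6.2,-12.2,550.9,206.5,58.4],[11.4,13.3,-4.5,578.7,248.6,57.6],[7.7,5.1,-13.4,545.2,204.4,57.8]])
j1,j2,j3=np.radians(D[:,:3].T)
def model(p):
    r0,L2,L3,z0,off=p
    r=r0+L2*np.sin(j2)+L3*np.cos(j2-j3);z=z0+L2*np.cos(j2)-L3*np.sin(j2-j3)
    x=r*np.cos(j1)-off*np.sin(j1);y=r*np.sin(j1)+off*np.cos(j1);return np.concatenate([x-D[:,3],y-D[:,4],z-D[:,5]])
s=least_squares(model,[0,450,450,0,130]);print(s.x.round(1),np.abs(s.fun).max().round(2))
```

```text
[  10.6  340.8  551.4 -105.5  129.7] 9.51
```

Run:
```python
import numpy as np
from scipy.optimize import least_squares
D=np.array([[54.391,5.964,5.575,235.757,551.775,231.331],[-36.4,-12.8,-26.6,456.7,-175.3,96],[-38.1,-10.9,-28.5,452.4,-189.8,61.9],[-38,-7.9,-31.2,456,-191.4,11.6],[-38.1,-7.5,-31.8,455.3,-191.7,3.8],[-38.1,-13.1,-18.5,456,-192.4,176.3],[-9.9,-11,-17.2,501.3,44.7,171.2],[6.2,1.8,-10.1,541.4,188.6,121.6],[7.8,6.2,-12.2,550.9,206.5,58.4],[11.4,13.3,-4.5,578.7,248.6,57.6],[7.7,5.1,-13.4,545.2,204.4,57.8],[12.9,17.3,.1,594.4,269.4,57.4]])
j1,j2,j3=np.radians(D[:,:3].T)
def model(p):
    r0,L2,L3,z0,off,a=p
    b=j2-j3+a
    r=r0+L2*np.sin(j2)+L3*np.cos(b);z=z0+L2*np.cos(j2)-L3*np.sin(b)
    x=r*np.cos(j1)-off*np.sin(j1);y=r*np.sin(j1)+off*np.cos(j1);return np.concatenate([x-D[:,3],y-D[:,4],z-D[:,5]])
s=least_squares(model,[0,450,450,0,130,0]);print(s.x.round(2),np.abs(s.fun).max().round(2))
r0,L2,L3,z0,off,a=s.x
# horizontal tool: wrist radius = R-d, height Z ; z0(down)=zs-d
for d in(150,200,250,300):
    R_=np.sqrt(573**2-off**2)-d; Z=150; zs=z0+d
    def f(q): b=q[0]-q[1]+a;return [r0+L2*np.sin(q[0])+L3*np.cos(b)-R_, zs+L2*np.cos(q[0])-L3*np.sin(b)-Z]
    o=least_squares(f,[-.3,-.6]);q=np.degrees(o.x);print(d,zs.round(),q.round(1),"j4",(q[1]-q[0]).round(1),"res",np.abs(o.fun).max().round(2))
```

```text
[-5.5000e-01  3.3822e+02  5.5307e+02 -1.4706e+02  1.2975e+02 -8.0000e-02] 1.55
150 3.0 [-20.3 -43. ] j4 -22.7 res 0.0
200 53.0 [-27.4 -53.7] j4 -26.3 res 0.0
250 103.0 [-35.1 -64.4] j4 -29.3 res 0.0
300 153.0 [-44.7 -75.6] j4 -30.8 res 0.0
```

The spacer is off the pin and still gripped: spacer at (370,270), hole mark at (375,305), pin free at (415,440). Next I lift and go over the mat, high up.

Emit:
move_arm(
  rows=[0, -1, 0, 0, 0, 0, 0, -3, 0, 0, 0, 0, 0, -6, 0, 0, 0.05, 0, -0.5, -9, 0, 0, 0.12, 0, -2, -12, -0.5, 0, 0.2, 0, -4, -15, -1, 0, 0.28, 0, -6, -18, -2, 0, 0.36, 0, -8, -20, -3, 0, 0.44, 0],
)

```text
time: 12.4
tcp_pos: [520.7, 122.3, 260.8]
ee_rot: [-90.1, -0.3, 27.4]
force: [-0.1, -0.2, -2.9]
width: 33.1
```

Emit:
move_arm(
  rows=[0, 0, 0, 0, 0, 0, 0, 0, 0, 0, 0, 0],
)

```text
time: 12.6
tcp_pos: [520.7, 122.7, 258.2]
ee_rot: [-90.0, -0.2, 27.5]
force: [-0.1, -0.9, -3.6]
width: 33.6
```

Run:
```python
from h import *
show();sync()
plan([540,68,300],down(-6.5))
```

```text
t 12.6 tcp [520.7 122.7 258.2] rpy [-90.04  -0.19  27.54] F [-0.1 -0.9 -3.6] T [ 0.06 -0.04 -0.  ] w 33.6 j [ -0.8  -5.2  -2.8  92.2   0.1 -28.3] cmd [545.2 204.4  57.8]
shift cm [-0.81 -4.18 -5.74] rot [-0.     0.594  0.003]
```

Emit:
move_arm(
  rows=[0, -1, -1, 0, 0.1, 0, -0.2, -2, -2.5, 0, 0.2, 0, -0.4, -3, -4, 0, 0.32, 0, -0.6, -4, -5, 0, 0.44, 0, -0.8, -4.2, -5.7, 0, 0.55, 0, -0.8, -4.2, -5.7, 0, 0.594, 0.003, -0.8, -4.2, -5.7, 0, 0.594, 0.003],
)

```text
time: 13.3
tcp_pos: [539.3, 69.1, 298.2]
ee_rot: [-90.0, 0.2, -6.5]
force: [-0.5, 0.3, -2.5]
width: 33.1
```

Emit:
move_arm(
  rows=[0, 0, 0, 0, 0, -0.1, 0, 0, 0, 0, 0, -0.22, 0, 0, 0, 0, 0, -0.34, 0, 0, 0, 0, 0, -0.46, 0, 0, 0, 0, 0, -0.5, 0, 0, 0, 0, 0, -0.5],
)

```text
time: 13.9
tcp_pos: [538.0, 69.5, 298.1]
ee_rot: [-90.0, -28.6, -6.3]
force: [-1.2, -0.3, -2.2]
width: 33.1
```

Run:
```python
from h import *
show();sync()
s=bot.camera("scene");cv2.imwrite("pics/s11.png",s)
```

```text
t 13.9 tcp [538.   69.5 298.1] rpy [-90.03 -28.58  -6.31] F [-1.2 -0.3 -2.2] T [ 0.08  0.7  -0.06] w 33.1 j [ -6.5 -40.8 -31.4  70.8   0.1  -0.2] cmd [520.7 122.7 258.2]
```

View pics/s11.png

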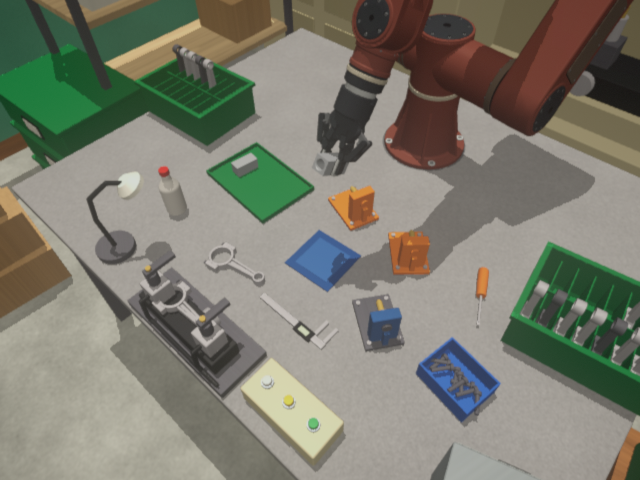

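The spacer is held tilted, with its hole end visible at (322,162). Joint 2 is already at -41°, so the outward wrist pose looks tight. I'll fit the arm geometry before choosing the final pose.

```bash
cat > kin.py <<'E'
import numpy as np
from scipy.optimize import least_squares
D=np.array([[54.391,5.964,5.575,89.605,235.757,551.775,231.331],[-36.4,-12.8,-26.6,76.1,456.7,-175.3,96],[-38.1,-10.9,-28.5,72.6,452.4,-189.8,61.9],[-38,-7.9,-31.2,66.6,456,-191.4,11.6],[-38.1,-7.5,-31.8,65.7,455.3,-191.7,3.8],[-38.1,-13.1,-18.5,84.4,456,-192.4,176.3],[-9.9,-11,-17.2,84,501.3,44.7,171.2],[6.2,1.8,-10.1,78,541.4,188.6,121.6],[7.8,6.2,-12.2,71.5,550.9,206.5,58.4],[11.4,13.3,-4.5,72.1,578.7,248.6,57.6],[7.7,5.1,-13.4,71.3,545.2,204.4,57.8],[12.9,17.3,.1,72.8,594.4,269.4,57.4],[-.8,-5.2,-2.8,92.2,520.7,122.7,258.2],[-6.5,-40.8,-31.4,70.8,538,69.5,298.1]])
def fk(p,J):
    L2,L3,zs,off,a,d,r0=p; j1,j2,j3,j4=np.radians(J).T
    b=j2-j3+a; t=j2-j3+j4
    r=r0+L2*np.sin(j2)+L3*np.cos(b)+d*np.cos(t);z=zs+L2*np.cos(j2)-L3*np.sin(b)-d*np.sin(t)
    return np.stack([r*np.cos(j1)-off*np.sin(j1),r*np.sin(j1)+off*np.cos(j1),z],1)
s=least_squares(lambda p:np.append((fk(p,D[:,:4])-D[:,4:]).ravel(),[p[6]*.1]),[450,500,150,130,0,300,0])
P=s.x
if __name__=="__main__": print(P.round(2),np.abs(s.fun).max().round(2))
E
python3 kin.py
```

```text
[ 3.3705e+02  5.5262e+02  2.9593e+02  1.2978e+02 -8.0000e-02  4.4135e+02
 -3.6000e-01] 0.82
```

```bash
cat > ik.py <<'E'
from kin import P
import numpy as np
from scipy.optimize import least_squares
L2,L3,zs,off,a,d,r0=P
def solve(c,phi,back=17.4):
    ph=np.radians(phi);y=np.array([np.cos(ph),np.sin(ph),0]);tcp=np.array(c)+back*y
    w=tcp-d*y
    rr=np.hypot(w[0],w[1]);Rr=np.sqrt(max(rr*rr-off*off,0));j1=np.degrees(np.arctan2(w[1],w[0])-np.arcsin(min(1,off/rr)))
    def f(q): b=q[0]-q[1]+a;return [r0+L2*np.sin(q[0])+L3*np.cos(b)-Rr, zs+L2*np.cos(q[0])-L3*np.sin(b)-w[2]]
    o=least_squares(f,[-.5,-.7]);q=np.degrees(o.x)
    return w.round(),round(Rr),np.round([j1,q[0],q[1],q[1]-q[0],phi-j1],1),np.abs(o.fun).max().round(1)
E
python3 - <<'E'
from ik import *
for phi in(-60,-50,-45,-40,-35,-30,-20,0,20,30):
  for h in (153,170): print(phi,h,*solve([554.5,68,h],phi))
from h import *
for n,px in dict(s2block=(249,281),s2plate=(260,294),s1block=(317,297),s1plate=(332,303)).items():
    print(n,onz("top",*px,104 if "block" in n else 12).round())
E
```

```text
-60 153 [343. 435. 153.] 538 [ 38.2  33.3 -21.6 -54.9 -98.2] 0.0
-60 170 [343. 435. 170.] 538 [ 38.2  31.  -22.3 -53.3 -98.2] 0.0
-50 153 [282. 393. 153.] 466 [ 38.8  25.1 -33.8 -58.9 -88.8] 0.0
-50 170 [282. 393. 170.] 466 [ 38.8  22.4 -34.6 -57.  -88.8] 0.0
-45 153 [255. 368. 153.] 428 [ 38.4  20.8 -39.9 -60.7 -83.4] 0.0
-45 170 [255. 368. 170.] 428 [ 38.4  17.8 -40.8 -58.6 -83.4] 0.0
-40 153 [230. 341. 153.] 390 [ 37.6  16.2 -46.1 -62.3 -77.6] 0.0
-40 170 [230. 341. 170.] 390 [ 37.6  13.  -47.  -60.  -77.6] 0.0
-35 153 [207. 311. 153.] 351 [ 36.   11.3 -52.4 -63.6 -71. ] 0.0
-35 170 [207. 311. 170.] 351 [ 36.    7.6 -53.4 -61.  -71. ] 0.0
-30 153 [187. 280. 153.] 311 [ 33.6   5.8 -58.8 -64.6 -63.6] 0.0
-30 170 [187. 280. 170.] 311 [ 33.6   1.6 -60.  -61.6 -63.6] 0.0
-20 153 [156. 213. 153.] 230 [ 24.3  -8.5 -72.7 -64.2 -44.3] 0.0
-20 170 [156. 213. 170.] 230 [ 24.3 -15.3 -74.7 -59.4 -44.3] 0.0
0 153 [131.  68. 153.] 69 [-34.3 -26.  -94.7 -68.7  34.3] 50.8
0 170 [131.  68. 170.] 69 [-34.3 -29.  -94.7 -65.7  34.3] 62.6
20 153 [156. -77. 153.] 116 [-74.5 -39.2 -94.7 -55.5  94.5] 24.2
20 170 [156. -77. 170.] 116 [-74.5 -42.7 -94.7 -52.   94.5] 32.4
30 153 [ 187. -144.  153.] 197 [-70.9 -17.6 -79.5 -61.8 100.9] 0.0
30 170 [ 187. -144.  170.] 197 [-70.9 -27.5 -82.4 -55.  100.9] 0.0
s2block [438. 235. 104.]
s2plate [400. 215.  12.]
s1block [394.  54. 104.]
s1plate [372.  11.  12.]
```

Run:
```python
import cv2
t=cv2.imread("pics/top0.png");cv2.imwrite("pics/or.png",cv2.resize(t[250:340,220:370],None,fx=5,fy=5,interpolation=cv2.INTER_CUBIC))
```

```text
(no output)
```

View pics/or.png

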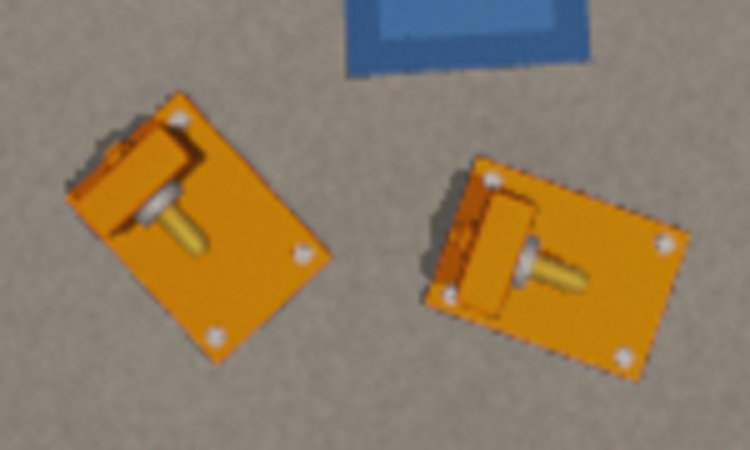

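Run:
```python
from h import *
from kin import P
L2,L3,zs,off,a,d,r0=P
t=cv2.imread("pics/t5.png");s=cv2.imread("pics/s5.png")
def pts(j1,j2,j3,j4):
    j1,j2,j3,j4=np.radians([j1,j2,j3,j4]);e=np.array([np.cos(j1),np.sin(j1),0]);l=np.array([-np.sin(j1),np.cos(j1),0]);z=np.array([0,0,1.])
    E=e*L2*np.sin(j2)+z*(zs+L2*np.cos(j2)); b=j2-j3+a
    W=E+L3*(e*np.cos(b)-z*np.sin(b));T=W+d*(e*np.cos(j2-j3+j4)-z*np.sin(j2-j3+j4))
    return z*zs,E,W,T,l
for nm,im,J,k in(("top",t,(6.2,1.8,-10.1,78),"t"),("scene",cv2.imread("pics/s11.png"),(-6.5,-40.8,-31.4,70.8),"s")):
    S,E,W,T,l=pts(*J)
    for p,c in((S,(0,0,255)),(E,(0,255,0)),(W,(255,0,0)),(T,(0,255,255))):
        a0=proj(nm,p);a1=proj(nm,p+l*off);print(nm,a0.round(),a1.round())
        cv2.line(im,tuple(int(v) for v in a0),tuple(int(v) for v in a1),c,2);cv2.circle(im,tuple(int(v) for v in a1),5,c,-1)
    cv2.imwrite("pics/k%s.png"%k,im)
```

```text
top [343. 476.] [286. 484.]
top [353. 551.] [272. 561.]
top [313. 217.] [241. 226.]
top [314. 236.] [265. 241.]
scene [439.  55.] [480.  75.]
scene [516. -74.] [565. -60.]
scene [365. -84.] [421. -64.]
scene [287. 141.] [326. 170.]
```

View pics/kt.png

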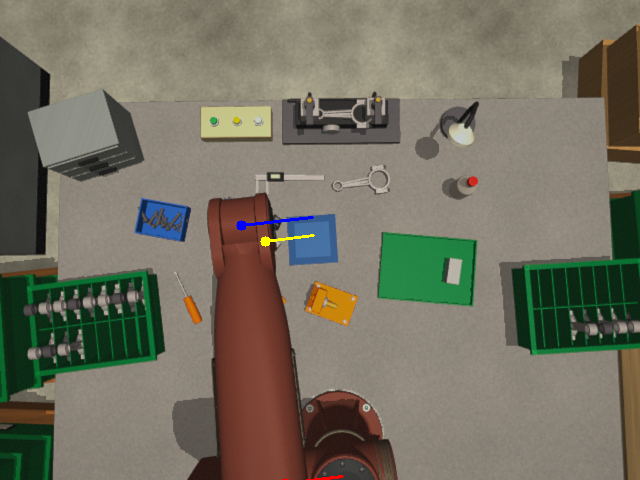

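View pics/ks.png

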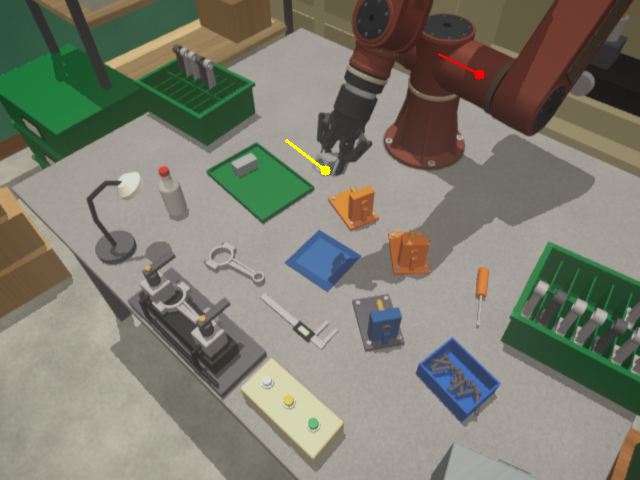

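```bash
cat >> h.py <<'E'
def upr(phi):
    y=np.array([np.cos(np.radians(phi)),np.sin(np.radians(phi)),0]);x=np.array([0,0,1.]);return R.from_matrix(np.stack([x,y,np.cross(x,y)],1))
E
python3 - <<'E'
from h import *
show()
plan([600,20,330],upr(-57))
p,r=load();print((r.inv()*upr(-57)).magnitude())
# intermediates along rotvec
rv=(r.inv()*upr(-57)).as_rotvec()
for k in(.25,.5,.75,1):
    m=(r*R.from_rotvec(rv*k)).as_matrix();print(k,m[:,1].round(2),m[:,0].round(2))
E
```

```text
t 13.95 tcp [538.5  69.2 298.7] rpy [-90.03 -28.52  -6.36] F [ 0.4  1.  -2.3] T [0.06 0.64 0.01] w 33.2 j [ -6.5 -40.6 -31.2  70.9   0.   -0.1] cmd [538.   69.5 298.1]
shift cm [ 7.42  0.41 -4.24] rot [-0.796  0.473 -0.998]
1.3614191913411764
0.25 [ 0.63 -0.28 -0.72] [ 0.71 -0.17  0.69]
0.5 [ 0.7  -0.5  -0.51] [ 0.49 -0.18  0.85]
0.75 [ 0.67 -0.7  -0.26] [ 0.24 -0.12  0.96]
1 [ 0.54 -0.84  0.  ] [-0.  0.  1.]
```

Emit:
move_arm(
  rows=[2, 0, -1, -0.05, 0.03, -0.06, 4, 0, -2, -0.12, 0.07, -0.15, 6, 0.2, -3, -0.2, 0.12, -0.25, 7, 0.4, -4, -0.28, 0.165, -0.35, 7.4, 0.4, -4.2, -0.36, 0.21, -0.45, 7.4, 0.4, -4.2, -0.44, 0.26, -0.55, 7.4, 0.4, -4.2, -0.5, 0.3, -0.63, 7.4, 0.4, -4.2, -0.5, 0.3, -0.63],
)

```text
time: 14.75
tcp_pos: [600.7, 20.8, 326.1]
ee_rot: [-107.2, -66.4, -22.8]
force: [0.1, 0.6, -3.9]
width: 33.1
```

Run:
```python
from h import *
show();sync()
plan([600,20,330],upr(-57))
s=bot.camera("scene");t=bot.camera("top");cv2.imwrite("pics/s12.png",s);cv2.imwrite("pics/t12.png",t)
```

```text
t 14.75 tcp [600.7  20.8 326.1] rpy [-107.18  -66.37  -22.81] F [ 0.1  0.6 -3.9] T [0.95 1.06 0.04] w 33.1 j [ 10.8 -46.5 -52.1  28.5 -46.9  18.9] cmd [538.   69.5 298.1]
shift cm [ 0.34 -0.15 -0.15] rot [-0.293  0.179 -0.373]
```

View pics/s12.png

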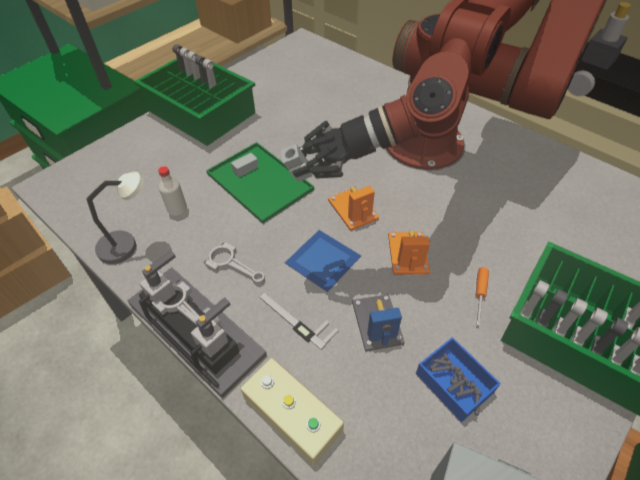

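View pics/t12.png

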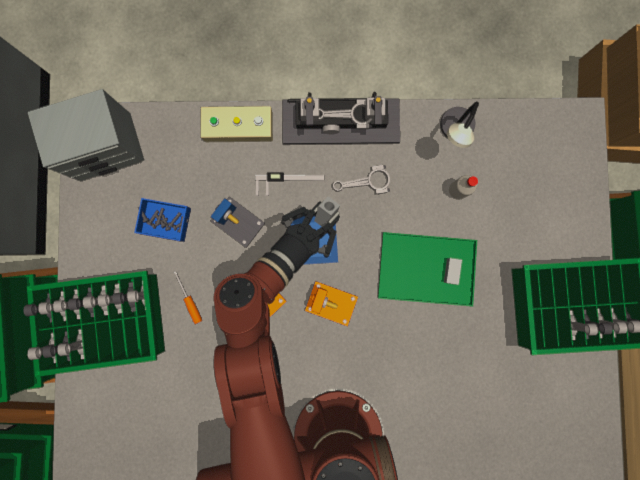

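Run:
```python
from h import *
from kin import P
L2,L3,zs,off,a,d,r0=P
j1,j2,j3,j4,j5,j6=np.radians([10.8,-46.5,-52.1,28.5,-46.9,18.9])
e=np.array([np.cos(j1),np.sin(j1),0]);l=np.array([-np.sin(j1),np.cos(j1),0]);z=np.array([0,0,1.])
b=j2-j3+a;t=j2-j3+j4
W=e*(r0+L2*np.sin(j2)+L3*np.cos(b))+l*off+z*(zs+L2*np.cos(j2)-L3*np.sin(b))
t0=e*np.cos(t)-z*np.sin(t)
Y=R.from_euler("xyz",[-107.2,-66.4,-22.8],degrees=True).as_matrix()[:,1]
print("Y",Y.round(3),"pred",(np.cos(j5)*t0+np.sin(j5)*l).round(3))
T=np.array([600.7,20.8,326.1])
k=(T-W-d*Y)@(t0-Y)/((t0-Y)@(t0-Y));print("e",k,"resid",(W+k*t0+(d-k)*Y-T).round(1))
# ik
from scipy.optimize import least_squares
ee=k
def ik(c,phi):
    y=np.array([np.cos(np.radians(phi)),np.sin(np.radians(phi)),0]);w5=np.array(c)+17.4*y-(d-ee)*y
    rr=np.hypot(*w5[:2]);Rr=np.sqrt(rr*rr-off*off)-ee;J1=np.degrees(np.arctan2(w5[1],w5[0])-np.arcsin(off/rr))
    f=lambda q:[r0+L2*np.sin(q[0])+L3*np.cos(q[0]-q[1]+a)-Rr, zs+L2*np.cos(q[0])-L3*np.sin(q[0]-q[1]+a)-w5[2]]
    o=least_squares(f,[-.5,-.7]);q=np.degrees(o.x);return w5.round(),round(Rr),np.round([J1,q[0],q[1],q[1]-q[0],phi-J1],1),o.fun.max().round(1)
for phi in(-62,-60,-57,-54,-50,-45,-40):
    print(phi,*ik([554.5,68,165],phi))
# s2 block top corners
for px in((75,195),(165,125),(197,160),(105,230)): print(onz("top",px[0]/5+219.6,px[1]/5+249.6,104).round())
```

```text
Y [ 0.692 -0.612 -0.382] pred [ 0.693 -0.611 -0.383]
e 137.81377607600555 resid [-0.5  0.  -0.3]
-62 [420. 321. 165.] 375 [ 23.1  11.9 -49.2 -61.2 -85.1] -0.0
-60 [411. 316. 165.] 364 [ 23.   10.6 -50.9 -61.5 -83. ] 0.0
-57 [399. 308. 165.] 349 [ 22.8   8.5 -53.4 -61.9 -79.8] 0.0
-54 [386. 299. 165.] 333 [ 22.4   6.3 -55.9 -62.2 -76.4] 0.0
-50 [371. 287. 165.] 313 [ 21.7   3.1 -59.3 -62.5 -71.7] 0.0
-45 [352. 270. 165.] 287 [ 20.5  -1.2 -63.7 -62.5 -65.5] 0.0
-40 [335. 252. 165.] 261 [ 18.9  -6.  -68.2 -62.2 -58.9] 0.0
[418. 273. 104.]
[455. 225. 104.]
[436. 208. 104.]
[400. 257. 104.]
```

That view is informative. The spacer is gripped at top (328,210) with its hole visible at scene (290,153), the round j5 housing is at top (238,290), and the model now fits within 0.5 mm. I'll bring the hole vertical at height 220 first, then check clearance over the left orange stand.

Run:
```python
from h import *
sync();show();plan([564.7,53.9,220],upr(-54))
```

```text
t 14.85 tcp [601.5  19.8 330.1] rpy [-106.68  -66.44  -23.23] F [ 1.1 -0.3 -2. ] T [0.82 1.   0.03] w 33.2 j [ 10.6 -46.7 -51.8  28.8 -46.6  18.9] cmd [601.5  19.8 330.1]
shift cm [-11.99  -0.42   1.63] rot [-0.242  0.166 -0.377]
```

Emit:
move_arm(
  rows=[-1, 0, 0.1, -0.02, 0.01, -0.03, -3, -0.1, 0.4, -0.06, 0.04, -0.09, -5, -0.2, 0.7, -0.1, 0.07, -0.16, -7, -0.2, 1, -0.15, 0.1, -0.23, -9, -0.3, 1.2, -0.19, 0.13, -0.3, -11, -0.4, 1.5, -0.22, 0.15, -0.35, -12, -0.4, 1.6, -0.242, 0.166, -0.377, -12, -0.4, 1.6, -0.242, 0.166, -0.377],
)

```text
time: 15.65
tcp_pos: [567.0, 52.9, 221.7]
ee_rot: [40.6, -89.7, 175.2]
force: [1.2, 1.0, -1.9]
width: 33.5
```

Emit:
move_arm(
  rows=[0, 0, 0, 0, 0, 0, 0, 0, 0, 0, 0, 0],
)

```text
time: 15.85
tcp_pos: [566.6, 52.9, 220.9]
ee_rot: [48.1, -89.9, 167.8]
force: [0.6, 0.4, -1.5]
width: 33.4
```

Run:
```python
from h import *
show();sync()
plan([564.7,53.9,170],upr(-54))
s=bot.camera("scene");t=bot.camera("top");cv2.imwrite("pics/s13.png",s)
a=cv2.resize(t[180:330,190:350],None,fx=2.4,fy=2.4,interpolation=cv2.INTER_CUBIC);b=cv2.resize(s[90:290,270:490],None,fx=1.8,fy=1.8,interpolation=cv2.INTER_CUBIC)
b=b[:360]
cv2.imwrite("pics/c13.png",np.hstack([a[:360],b]))
```

```text
t 15.85 tcp [566.6  52.9 220.9] rpy [ 48.08 -89.86 167.81] F [ 0.6  0.4 -1.5] T [1.15 0.84 0.04] w 33.4 j [ 22.2  -5.7 -58.7 -53.4 -76.3  -0.3] cmd [601.5  19.8 330.1]
shift cm [-5.09 -0.21 -0.1 ] rot [ 0.002 -0.002  0.002]
```

View pics/c13.png

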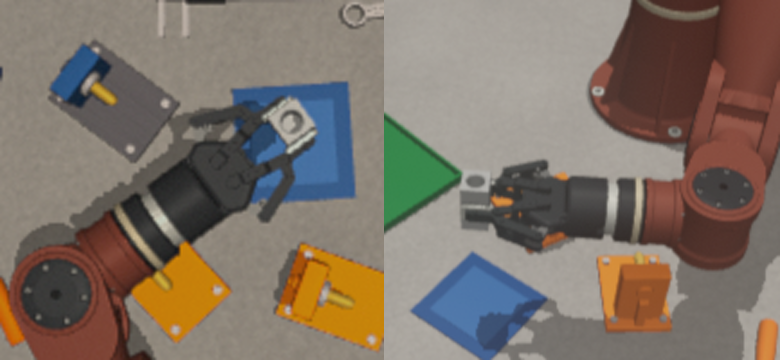

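Scene and top crops: the spacer stands on end with its dark hole facing up (top crop (292,120), scene crop (476,182)). The j5 housing top disc is at scene crop (723,188) and its lowest edge at about (712,268). I'll estimate the housing's underside against the 104 mm block.

Run:
```python
from h import *
y=np.array([np.cos(np.radians(-54)),np.sin(np.radians(-54)),0])
w5=np.array([566.6,52.9,220.9])-(441.35-137.8)*y;print(w5)
# top disc
for dz in(50,60,70,80):print(dz,proj("scene",w5+[0,0,dz]).round(1))
f,cx,cy,E=cam("scene");h=E[:3,3]-w5;h[2]=0;h/=np.linalg.norm(h)
for rr in(50,58):
  for dz in(-40,-50,-60,-70):print(rr,dz,proj("scene",w5+rr*h+[0,0,dz]).round(1))
for r_ in (40,45,50): # tube underside silhouette near 150 behind
  pass
s=cv2.imread("pics/s13.png");cv2.imwrite("pics/c14.png",cv2.resize(s[160:260,350:490],None,fx=5.5,fy=5.5,interpolation=cv2.INTER_CUBIC))
```

```text
[388.17778667 298.47710864 220.9       ]
50 [457.2 192.5]
60 [458.2 189.1]
70 [459.3 185.6]
80 [460.4 182.1]
50 -40 [443.6 237.5]
50 -50 [442.8 240.4]
50 -60 [441.9 243.2]
50 -70 [441. 246.]
58 -40 [442.8 240.2]
58 -50 [441.9 243.1]
58 -60 [441.1 245.9]
58 -70 [440.2 248.7]
```

View pics/c14.png

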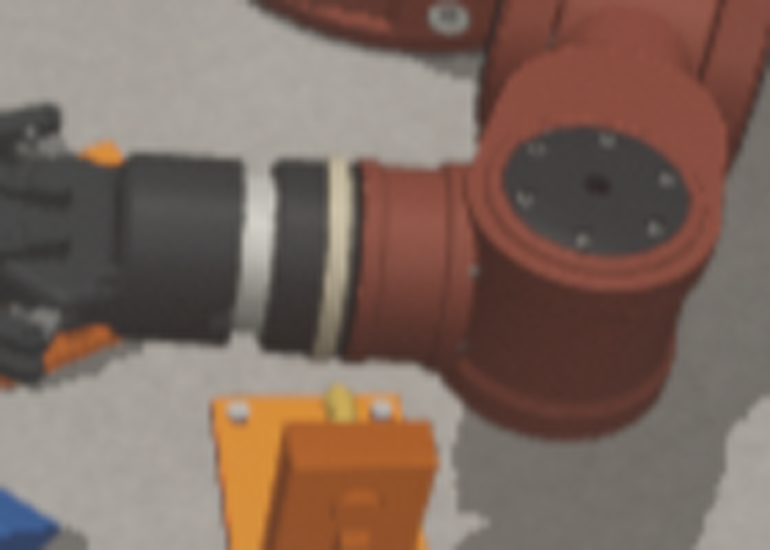

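The housing half-height is about 50 mm, so at h ≈ 162 its underside is about 8 mm above the 104 mm block. The tube (r ≈ 40) clears more. I'll descend in steps.

Run:
```python
from h import *
plan([563.9,55.4,162],upr(-54))
```

```text
shift cm [-5.89 -0.38 -0.08] rot [ 0.002 -0.002  0.002]
```

Emit:
move_arm(
  rows=[-0.6, -0.1, 0, 0, 0, 0, -1.6, -0.2, 0, 0, 0, 0, -2.6, -0.3, 0, 0, 0, 0, -3.6, -0.3, 0, 0, 0, 0, -4.4, -0.3, 0, 0, 0, 0, -4.8, -0.3, 0, 0, 0, 0, -5, -0.3, 0, 0.002, -0.002, 0.002, -5, -0.3, 0, 0.002, -0.002, 0.002],
)

```text
time: 16.75
tcp_pos: [563.6, 55.4, 171.4]
ee_rot: [15.3, -89.8, -159.4]
force: [0.6, 0.2, -2.7]
width: 33.2
```

Run:
```python
from h import *
show();sync();plan([563.9,55.4,162],upr(-54))
s=bot.camera("scene")
cv2.imwrite("pics/c15.png",cv2.resize(s[170:290,280:490],None,fx=3.7,fy=3.7,interpolation=cv2.INTER_CUBIC))
```

```text
t 16.75 tcp [563.6  55.4 171.4] rpy [  15.33  -89.83 -159.36] F [ 0.6  0.2 -2.7] T [1.11 0.83 0.02] w 33.2 j [ 22.6   5.  -56.4 -61.6 -76.6  -0. ] cmd [566.6  52.9 220.9]
shift cm [-0.94  0.02  0.02] rot [ 0.001 -0.003  0.001]
```

View pics/c15.png

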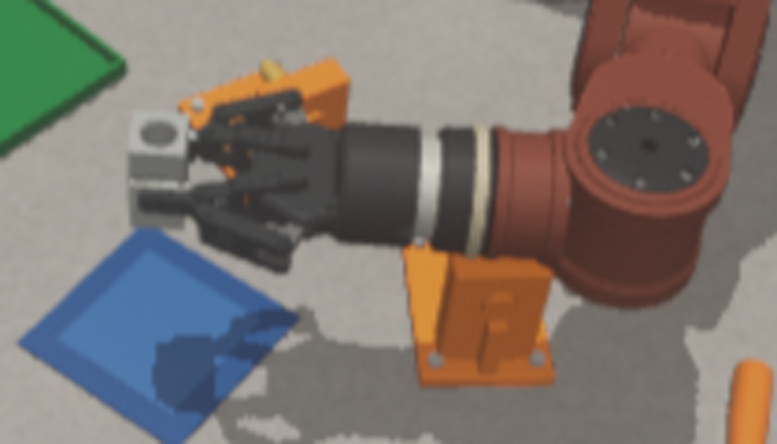

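The spacer stands upright at (157,165), with the housing underside at (640,300) still clear of the block. Final 8 mm down slowly, then hold.

Emit:
move_arm(
  rows=[-0.2, 0, 0, 0, 0, 0, -0.4, 0, 0, 0, 0, 0, -0.6, 0, 0, 0, 0, 0, -0.8, 0, 0, 0.001, -0.003, 0.001, -0.8, 0, 0, 0.001, -0.003, 0.001, -0.8, 0, 0, 0.001, -0.003, 0.001, -0.8, 0, 0, 0.001, -0.003, 0.001, -0.8, 0, 0, 0.001, -0.003, 0.001],
)

```text
time: 17.6
tcp_pos: [563.4, 55.3, 162.8]
ee_rot: [-163.0, -90.0, 19.0]
force: [0.4, 1.1, -2.3]
width: 33.2
```

Run:
```python
from h import *
show();st=bot.get_state();M=R.from_euler("xyz",st["ee_rot"],degrees=True).as_matrix()
c=st["tcp_pos"]-17.4*M[:,1];print("centre",c.round(1),"x axis",M[:,0].round(4),"qd",st["qd"].round(2))
s=bot.camera("scene");t=bot.camera("top")
a=cv2.resize(t[160:330,190:490],None,fx=2.6,fy=2.6,interpolation=cv2.INTER_CUBIC);cv2.imwrite("pics/t16.png",a);cv2.imwrite("pics/s16.png",s)
print("pred scene top face",proj("scene",c+[0,0,35]).round(),"top",proj("top",c+[0,0,35]).round(),"base",proj("scene",c-[0,0,35]).round())
```

```text
t 17.6 tcp [563.4  55.3 162.8] rpy [-162.98  -89.96   18.99] F [ 0.4  1.1 -2.3] T [ 1.16  0.8  -0.01] w 33.2 j [ 22.6   6.7 -56.  -62.6 -76.6   0. ] cmd [563.6  55.4 171.4]
centre [553.1  69.4 162.8] x axis [6.e-04 2.e-04 1.e+00] qd [-0.06 -0.06 -0.07  0.04 -0.03 -0.04]
pred scene top face [322. 207.] top [310. 235.] base [322. 227.]
```

View pics/s16.png

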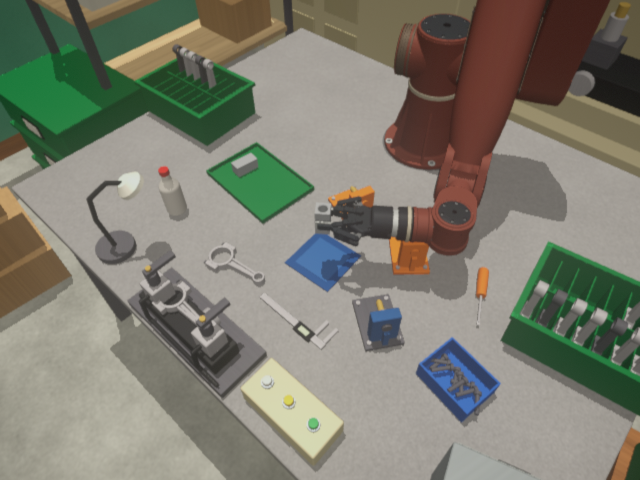

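View pics/t16.png

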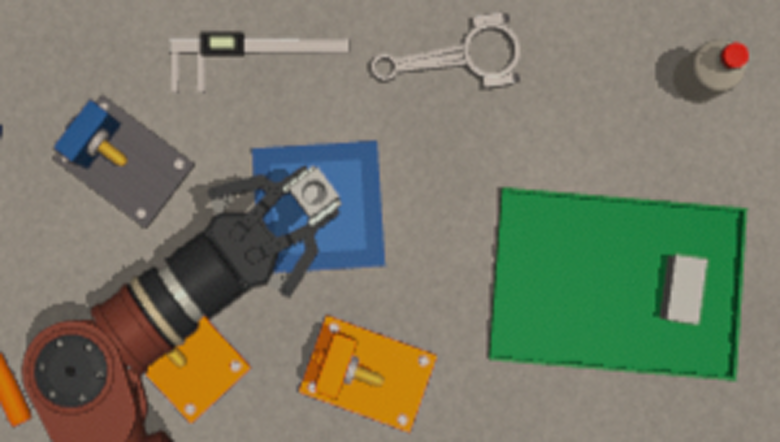

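The spacer is upright over the mat with its hole facing straight up (top crop (315,190), scene (322,210)). The other spacer, at top crop (687,290), and the bystanders are unmoved, so I'm handing in.

Run:
```python
from h import *
show();print(bot.sign_off())
```

```text
t 17.7 tcp [563.4  55.3 162.8] rpy [-161.9   -89.96   17.91] F [-0.2 -0.3 -2.3] T [ 1.07  0.78 -0.  ] w 33.3 j [ 22.6   6.7 -56.  -62.6 -76.6   0. ] cmd [563.6  55.4 171.4]
the job is handed in; nothing more can be done
None
```

The job is done and handed in at about 17.7 s of the 54 s allowed. I took the spacer on the +y side of the tray and offered its +x end to the brass pin on the blue stand. The pin went in without resistance, so I did not need to turn the spacer. It stopped against the collar at 16 N, with the measured depth within 0.1 mm of that predicted, and I then drew it off.

At hand-in the spacer is gripped (width 33 mm), standing on end and still. Its hole axis is within about 0.1° of vertical.

| Check | Result |
|---|---|
| Spacer centre | (553, 69, 163) mm |
| Height above the mat top | about 160 mm |
| Offset from the mat's middle | within about 3.5 mm on both cameras |
| Highest force seen in the readings | about 17 N |
| Other spacer and bystanders | unmoved in the last pictures |

- **Cameras disagreed:** the two cameras differed by about 5 mm. I trusted the scene view because it matched the arm's own position.
- **Height:** I held it 10 mm above the asked 15 cm so the wrist housing cleared the left orange stand, by an estimated 9 mm. No contact force showed.

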